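Set up the horizontal borer for drilling peg heads

TASK

Get the horizontal borer ready to drill eye holes in the heads of the boxwood pegs. With the table still down, lay every peg lying on the bench in the notched saddle bars of the lift table, one to a pair of notches, heads towards the drill, and release the height lock (pinch both tabs of the black knob and turn it anticlockwise to its stop); then fit the crank on the lift screw and wind the table up until the pegs' centre line is level with the drill bit, within 2 mm. Turn the lock back on, take the crank off and lay it flat along its cork mat again, and do not knock the other tools about.

Things in the scene. Friction and masses are not known exactly. Their poses are not given: they have to be found in the camera images.
- borer: Fixed horizontal boring machine, grey-green iron. Origin on the bench under the lift table's middle; +y points to the drill head. Base plate x -140..140, y -185..255 mm, 22 mm high. A bridge along x at y -125 mm (282 x 64 mm, top 166 mm up) carries the lift screw (x -68 mm) and lock knob (x 78 mm). Drill housing 72 mm in diameter, y 130..260 mm; its chuck begins at y 90 mm.
- drill_point (a point): Tip of the 6 mm drill bit, 139 mm above the bench; the bit lies level and points along the machine's -y over the lift table.
- nest0 (a point): Where the middle of a peg's shank lies in the first pair of 90-degree V notches (30 mm wide at the top), on the peg's centre line, half-way between two dark wooden saddle bars (14 mm thick, centres 28 mm to either side along y, tops 5 mm above this point). The steel table top (220 x 160 mm) is 26 mm below it. Axes as borer, +y to the drill. Rises with the table.
- nest1 (a point): The same for the middle pair of notches, 48 mm on in x. The height of these three points is the height of the pegs' centre line.
- nest2 (a point): The same for the third pair of notches, another 48 mm on in x.
- shaft_top (a point): Top of the lift screw's 12.5 mm square drive end, turning with the screw, its sides along x and y; top 9 mm bevelled; it stands 27 mm above a round 40 mm drum on which the crank's hub comes to rest. A full turn clockwise seen from above raises the table 8 mm, anticlockwise lowers it; it stays where left. With the lock on a brake holds the screw.
- lock_mid (a point): Middle of the two grey spring tabs of the black lock knob, turning with it, 203 mm above the bench. Tabs on its +y and -y sides, 56 mm over both, each 22 mm wide and 30 mm high (15 mm above and below this point). Both must be pinched in till they stop (5 mm each, about 9 N) before the knob turns. A steel collar 62 mm wide tops out 26 mm below this point.
- lock (a joint): Angle of the lock knob, rad: 0 to 0.1 = locked, 1.25 = released (its stop), growing anticlockwise seen from above. When the tabs are let go at either end they catch there again, part-way they do not. Turning takes about 0.25 N m.
- crank_hub (a point): Loose steel crank, 0.28 kg, lying flat on its arm. Middle of the solid top of its hub: 34 mm along x, 28 mm across (flat sides facing +y and -y), 24 mm high. The hub's underside, 40 mm below, has a square socket open downward, 15 mm wide, 28 mm deep, sides along x and y. The flat arm (26 mm wide, 12 mm thick, level with that underside) runs along +x to the grip.
- crank_grip (a point): Middle of the crank's upright round wooden grip, 65 mm along the crank's +x from the hub's axis, 46 mm above the crank's underside: 26 mm in diameter, 60 mm high, turning freely on its pin. With the lock released the screw turns with about 3 N at the grip.
- crank_arm (a point): A point half-way along the crank (32 mm along +x from the hub's axis), 10 mm above its underside, with the crank's axes.
- crank_mat: The crank's place: a cork mat 160 x 70 mm, 4 mm thick, fixed to the bench, x axis along its length, origin under its centre.
- peg0_mid (a point): Boxwood peg blank, 100 mm long, 22 g: middle of its round shank, which is 14 mm in diameter and 76 mm long; +x points along the peg to its flat thumb head (26 mm wide, 24 mm long, 14 mm thick). Lies flat on the bench at the start. May be absent (None).
- peg0_head (a point): Middle of that peg's head, 50 mm along its +x from the middle of the shank.
- peg1_mid (a point): Boxwood peg blank, 100 mm long, 22 g: middle of its round shank, which is 14 mm in diameter and 76 mm long; +x points along the peg to its flat thumb head (26 mm wide, 24 mm long, 14 mm thick). Lies flat on the bench at the start. May be absent (None).
- peg1_head (a point): Middle of that peg's head, 50 mm along its +x from the middle of the shank.
- peg2_mid (a point): Boxwood peg blank, 100 mm long, 22 g: middle of its round shank, which is 14 mm in diameter and 76 mm long; +x points along the peg to its flat thumb head (26 mm wide, 24 mm long, 14 mm thick). Lies flat on the bench at the start. May be absent (None).
- peg2_head (a point): Middle of that peg's head, 50 mm along its +x from the middle of the shank.
- shaper: Bystander: peg shaper: rosewood block 88 x 42 x 34 mm with a steel cutter on top; origin at its underside.
- file: Bystander: half-round file, 235 mm long, wooden handle, lying flat; origin at its underside.
- wax: Bystander: beeswax puck in a round tin, 80 mm across, 24 mm high; origin at its underside.
- mallet: Bystander: wooden mallet, 240 mm long; origin at its underside.
- glue: Bystander: glue bottle, 52 mm across, 130 mm high; origin at its underside.
Things that resemble listed ones, but are neither listed nor needed, are in the scene too. Leave any purple or yellow look-alike of the part that bears peg2_mid alone.

How it is judged:
On the way, in this order (a step that is already met when the one before it is completed fails the run):
1. every peg lies in a pair of notches, head towards the drill, and the lock is released, with the table still at least 15 mm below its set height ((distance between peg0_mid and nest0 below 0.011 m or distance between peg0_mid and nest1 below 0.011 m or distance between peg0_mid and nest2 below 0.011 m) and z of peg0_mid in the frame of nest1 between -0.004 and 0.004 m and y of each of peg0_head, peg1_head, peg2_head in the frame of nest1 above 0.035 m and (distance between peg1_mid and nest0 below 0.011 m or distance between peg1_mid and nest1 below 0.011 m or distance between peg1_mid and nest2 below 0.011 m) and z of peg1_mid in the frame of nest1 between -0.004 and 0.004 m and (distance between peg2_mid and nest0 below 0.011 m or distance between peg2_mid and nest1 below 0.011 m or distance between peg2_mid and nest2 below 0.011 m) and z of peg2_mid in the frame of nest1 between -0.004 and 0.004 m and value of joint lock above 1.1 rad and z of nest1 in the frame of drill_point below -0.015 m), for 0.2 s.
2. the table is wound up with the crank on the screw: the pegs' centre line level with the drill within 2 mm, lock still released (z of nest1 in the frame of drill_point between -0.002 and 0.002 m and value of joint lock above 1.1 rad and horizontal distance between crank_hub and shaft_top below 0.015 m), for 0.3 s.
3. the lock is on again at that height (z of nest1 in the frame of drill_point between -0.002 and 0.002 m and value of joint lock below 0.15 rad), for 0.2 s.
At the end, for the whole second after the job is handed in: Every peg lies in a pair of notches (shank middle within 11 mm of its place, 4 mm in height), head to the drill; notch points level with the drill point within 2 mm; lock knob below 0.15 rad; crank flat and wholly on its mat (arm middle within 35 mm along, 22 mm across), along it within 0.3 rad (all of step 3 and (distance between peg0_mid and nest0 below 0.011 m or distance between peg0_mid and nest1 below 0.011 m or distance between peg0_mid and nest2 below 0.011 m) and z of peg0_mid in the frame of nest1 between -0.004 and 0.004 m and y of each of peg0_head, peg1_head, peg2_head in the frame of nest1 above 0.035 m and (distance between peg1_mid and nest0 below 0.011 m or distance between peg1_mid and nest1 below 0.011 m or distance between peg1_mid and nest2 below 0.011 m) and z of peg1_mid in the frame of nest1 between -0.004 and 0.004 m and (distance between peg2_mid and nest0 below 0.011 m or distance between peg2_mid and nest1 below 0.011 m or distance between peg2_mid and nest2 below 0.011 m) and z of peg2_mid in the frame of nest1 between -0.004 and 0.004 m and x of crank_arm in the frame of crank_mat between -0.035 and 0.035 m and y of crank_arm in the frame of crank_mat between -0.022 and 0.022 m and z of crank_arm in the frame of crank_mat between 0.009 and 0.019 m and angle between crank_arm's own z axis and vertical below 0.1 rad and angle between the x axis of crank_arm and the x axis of crank_mat, either way round below 0.3 rad); the robot touches nothing.
It fails at once if a bystander tool is knocked more than 50 mm from its place (distance of any of shaper, file, wax, mallet, glue from where it was at the start of the episode above 0.05 m).
Of peg0, peg1, peg2 only 1 to 3 are there at a start; the rules pass over those that are not, and their reading is None.
At some moment in a run one of peg0, peg1, peg2 may be knocked a few centimetres aside while the robot is not near it.
Once in a run the grip may slacken for a moment while it holds something.
It also fails if it takes over 210 s, if anything falls off the work surface, if the arm or the gripper's body presses on something with over 40 N, if the wrist force passes 120 N, or if a joint passes its speed limit or range.

ROBOT

A 6-joint arm with a two-finger parallel gripper is mounted at the origin on the work surface. World frame = base frame: x ahead of the robot, y to its left, z up, the work surface at z = 0. Lengths are in m, angles in rad, forces in N, time in s.
With the tool pointing down it reaches from about 0.425 to 0.95 m from the base axis. Payload 3.5 kg.
Tool frame: the origin (TCP) lies on the centre line of the jaws, within the pads' length; the fingertips stand 11 mm ahead of it and the grasp point (between the pads) lies 8 mm behind it; y points along the fingers, x is the direction in which the jaws open and shut, and the axes are right-handed (so a half turn about y gives the same grasp; the last joint's range is limited). The gripper opens to 85 mm and grips with 20 to 120 N. Pads are 22 mm wide; open, the fingers measure 114 mm over their backs; the gripper's body (76 mm by 85 mm) begins 54 mm behind the grasp point. The pads swing forward as they close: fully open they stand 13 mm farther back than shut.
Start: joints at [1.068, 0.286, 1.577, -0, 1.279, -0.15], TCP at [0.233, 0.633, 0.242] pointing down, gripper open.
Joint ranges: [-2.77, 2.77], [-0.9, 2.22], [0.21, 2.48], [-1.53, 4.67], [0.24, 2.81], [-2.84, 2.84]. Speed limits (rad/s): [2.79, 2.79, 3.14, 3.14, 3.14, 3.14].

INTERFACE

Orientations are given as a unit quaternion [x, y, z, w].
In Python, from plant import get_state, read_camera, sign_off gives the robot as it stands.
- The arm moves only by the shell command python3 -m inch 'ROWS' [FORCE]. ROWS is JSON, a list of rows, each an object of numbers: "ax", "ay", "az": the turn, a rotation vector about the tool's x, y, z in rad; "x", "y", "z": the shift along the tool's x, y, z in mm; "hand": the closure, from -1 (fully open) to 1 (shut). In form: [{"ax": .., "ay": .., "az": .., "x": .., "y": .., "z": .., "hand": ..}, ...]. A call has 1 to 5 rows; each row shifts and turns the commanded pose from where the row before left it, along the tool's axes as they then stand; what a row does not reach is not made up. A row lasts 1/12 s, in which the tool goes at most 41.7 mm and 7.16 degrees, less where a joint would pass 70% of its speed; a pose out of reach is approached as far as the arm can. A call with a gripper value outside its range is refused whole. The fingers move at their own pace and stop on an object; FORCE is the grip in N (left out, the last holds). Time passes only in rows, so rows that do not move let the fingers close. It gives the time, the measured TCP pose, the force and the opening at its end, in the units of the state.
- get_state(): the state, without advancing time (a new reading comes with each control period).
- read_camera(name): name is "scene" or "side" or "wrist"; returns a dict with "img" (420x560x3 uint8, red, green, blue), "fov_y" (degrees; the focal length in pixels is half the picture's height over the tangent of half this angle, whatever the lens; pixels are square), "cx", "cy" (the principal point, pixels), "distortion" ([k1, k2, p1, p2, k3] as OpenCV has them; the pictures are not rectified), "T" (4x4, takes a point from camera to world coordinates); the wrist camera has in their place "T_tool_cam" (4x4, takes a point from camera to tool coordinates, whose origin is the TCP and whose axes are the tool frame's). Camera axes: x right, y down, z forward; pixel columns grow to the right and rows downward; lengths in m; the calibration is good to about 2 mm. A picture is of the moment at which its call begins: read the wrist's pose just before it. There is no depth.
- sign_off(): hands the job in, once; it reports no verdict.
The state is a dict: "time": time; "qpos": joint angles; "dq": joint speeds; "joint_efforts": joint torques, N m; "eef_pos": TCP position; "tcp_rot": TCP orientation; "contact_force": force on the tool from outside, world axes, zero at the start; "wrist_torque": the same for the moment, N m; "opening": opening from 0.0 (shut) to 1.0 (fully open).
Only numpy, scipy, OpenCV 4.12 (cv2) and the standard library are available. Lean on these libraries where they do the work, as an engineer would, in place of code of your own. Each camera call takes 0.05 s, during which the arm holds its last target. There are 200 camera calls.

## Working session

There is one attempt and no reset: what is moved stays moved. The work goes in short steps, Python scripts to look and compute and a shell command to move; the robot and the scene stay as the last step left them, time stands still between calls to the robot, and variables do not carry over. Pictures are saved under pics/ and viewed, about 12 in all and at most 16, crops included, and the job is handed in when it is done.

```bash
mkdir -p pics; ls; cat > h.py <<'E'
import numpy as np, cv2, json
from scipy.spatial.transform import Rotation as R
from plant import get_state, read_camera, sign_off
def snap(name, fn):
    s=get_state(); c=read_camera(name)
    if 'T' not in c or name=='wrist':
        T=np.eye(4); T[:3,:3]=R.from_quat(s['tcp_rot']).as_matrix(); T[:3,3]=s['eef_pos']
        c['T']=T@np.array(c['T_tool_cam'])
    cv2.imwrite('pics/'+fn+'.png', c['img'][:,:,::-1])
    d={k:np.array(c[k]).tolist() for k in ('fov_y','cx','cy','distortion','T')}
    json.dump(d,open('pics/'+fn+'.json','w')); return d
def K(d):
    f=210/np.tan(np.radians(d['fov_y'])/2); return np.array([[f,0,d['cx']],[0,f,d['cy']],[0,0,1]])
def ray(d,uv):
    n=cv2.undistortPoints(np.array([[uv]],float),K(d),np.array(d['distortion']))[0,0]
    T=np.array(d['T']); return T[:3,3],T[:3,:3]@np.array([n[0],n[1],1])
def onz(fn,uv,z):
    d=json.load(open('pics/'+fn+'.json')); o,r=ray(d,uv); return o+r*(z-o[2])/r[2]
def proj(fn,P):
    d=json.load(open('pics/'+fn+'.json')); T=np.linalg.inv(np.array(d['T']))
    return cv2.projectPoints(np.array(P,float).reshape(-1,3),cv2.Rodrigues(T[:3,:3])[0],T[:3,3],K(d),np.array(d['distortion']))[0][:,0]
E
python3 - <<'E'
from h import *
for n in('scene','side','wrist'):
    d=snap(n,n+'0'); print(n,d['fov_y'],np.round(np.array(d['T']),3).tolist(),d['distortion'])
for n in('scene','side'):
    cv2.imwrite('pics/%s0b.png'%n, cv2.resize(cv2.imread('pics/%s0.png'%n),(800,600),interpolation=cv2.INTER_CUBIC))
s=get_state();print(s)
E
```

```text
pics
scene 57.129836200925666 [[-0.383, 0.602, -0.701, 1.322], [0.924, 0.261, -0.28, 0.262], [0.014, -0.755, -0.656, 0.879], [0.0, 0.0, 0.0, 1.0]] [-0.1042459875903415, 0.0, 0.0, 0.0, 0.0]
side 54.96260752150794 [[0.896, -0.336, 0.291, 0.231], [-0.444, -0.7, 0.559, -0.626], [0.016, -0.63, -0.776, 0.902], [0.0, 0.0, 0.0, 1.0]] [-0.1085470386145647, 0.0, 0.0, 0.0, 0.0]
wrist 66.86172452447353 [[0.345, 0.903, 0.257, 0.168], [0.938, -0.331, -0.097, 0.658], [-0.003, 0.275, -0.961, 0.373], [0.0, 0.0, 0.0, 1.0]] [-0.05859810519873586, 0.0, 0.0, 0.0, 0.0]
{'time': 0.15, 'qpos': array([ 1.06799185e+00,  2.87033528e-01,  1.57783669e+00,  3.81322659e-05,
        1.27864239e+00, -1.49994172e-01]), 'dq': array([-0.00145087, -0.00296548, -0.00412224,  0.00051046, -0.00064981,
        0.00040582]), 'joint_efforts': array([ 2.56462063e-04, -4.06602538e+01, -2.93140036e+01, -1.87029809e-04,
        3.96569099e-03, -1.99922596e-05]), 'eef_pos': array([0.23295489, 0.63299741, 0.24121953]), 'tcp_rot': array([ 0.58027742,  0.40387699, -0.40510552, -0.57969907]), 'contact_force': array([-0.20702181, -0.20972596,  0.05258622]), 'wrist_torque': array([ 0.00453823, -0.00613325,  0.02447443]), 'opening': 0.9979352230072251}
```

View pics/scene0b.png

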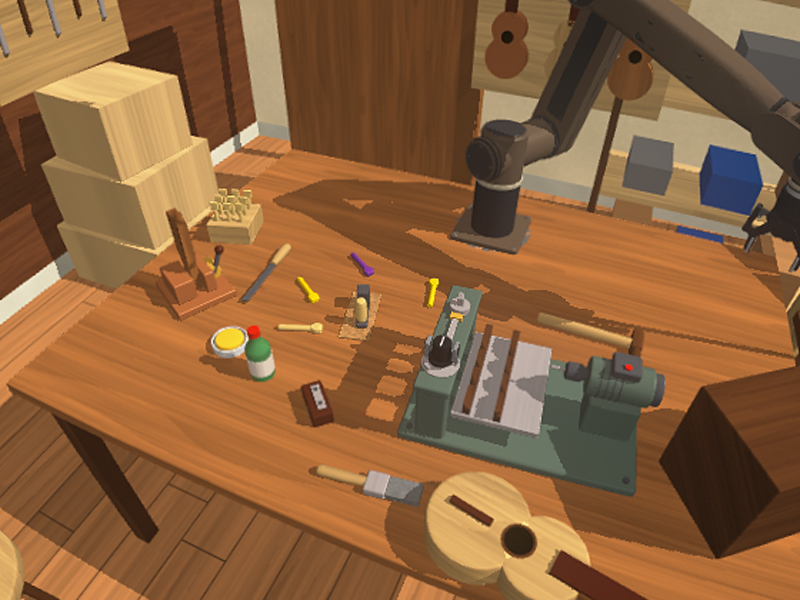

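View pics/side0b.png

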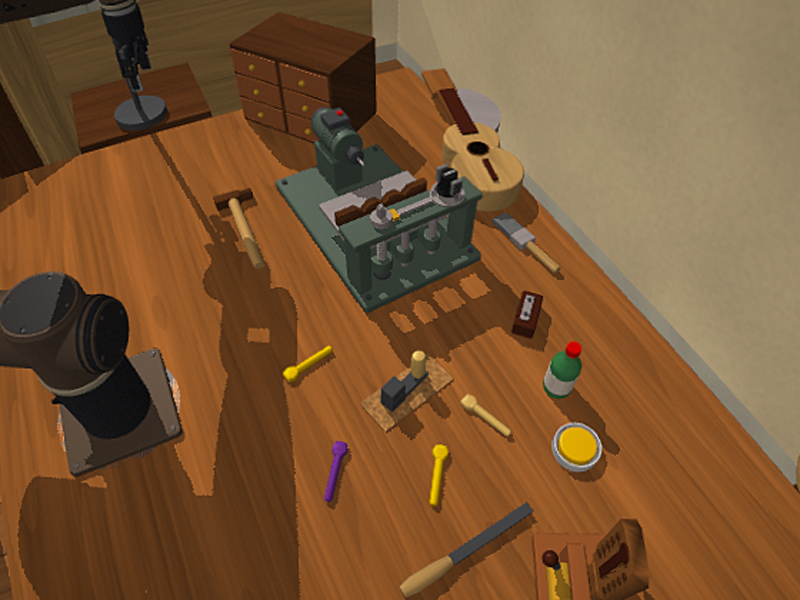

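The views show one cream boxwood peg (scene 318,328 head to 280,327 tail; side 468,403 to 508,434), two yellow and one purple look-alikes, the crank on its mat (side 393,393) and the borer.

```bash
python3 - <<'E'
from h import *
k=1/1.4286
def p(fn,u,v,z): 
    r=onz(fn,(u*k,v*k),z)*1000; return np.round(r[:2])
for nm,a,b,z in [('peghead',(318,328),(468,403),.007),('pegtail',(279,327),(510,435),.007),
 ('B-140,-185',None,(367,308),0),('B140,-185',(400,437),(480,259),0),('B140,255',(634,495),None,0),('B-140,255',None,(278,187),0),
 ('shafttop?',(460,291),(380,207),.195),('lock',(441,340),(447,178),.218),
 ('hubtop',(363,287),(393,387),.044),('griptop',(362,301),(419,354),.08)]:
    print(nm,*(p(f,*q,z) for f,q in(('scene0',a),('side0',b)) if q))
for c in [(362,403),(390,430),(453,380),(425,358)]: print('mat',p('side0',*c,.004))
E
python3 -c "
import cv2
a=cv2.imread('pics/scene0.png')[190:350,270:460];b=cv2.imread('pics/side0.png')[60:220,190:380]
cv2.imwrite('pics/crop1.png',cv2.resize(cv2.vconcat([a,b]) if 0 else cv2.hconcat([a,b]),(800,337),interpolation=cv2.INTER_CUBIC))"
```

```text
peghead [ 560. -251.] [ 560. -258.]
pegtail [ 592. -335.] [ 593. -342.]
B-140,-185 [490.  12.]
B140,-185 [754.  32.] [759.  28.]
B140,255 [710. 466.]
B-140,255 [448. 432.]
shafttop? [525.  60.] [549.  71.]
lock [687.  77.] [682.  67.]
hubtop [ 427. -200.] [ 448. -191.]
griptop [ 510. -162.] [ 506. -171.]
mat [ 396. -176.]
mat [ 417. -243.]
mat [ 561. -205.]
mat [ 537. -142.]
```

View pics/crop1.png

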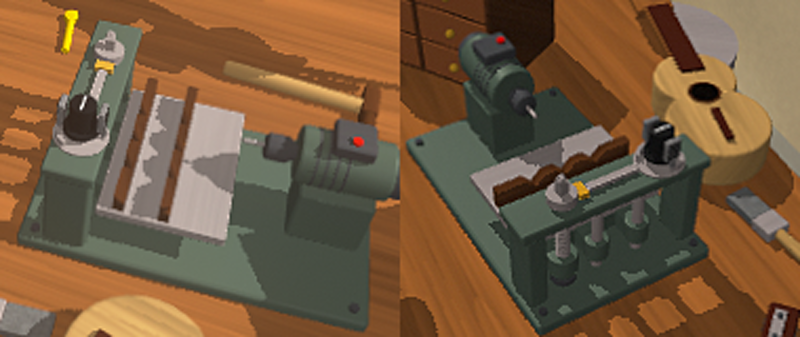

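Only one boxwood peg. Borer yaw is about 0.1 and its origin about (605, 200) mm; the peg's shank middle is about (578, -301), head towards 111°. Next I work out the move to above the peg.

```bash
cat >> h.py <<'E'
def delta(pos_mm, yaw=None):
    """tool-frame shift (mm) and ay (rad) to reach TCP pos and world yaw of tool x (mod pi), tool y down. Shift in current axes."""
    s=get_state(); M=R.from_quat(s['tcp_rot']).as_matrix(); p=np.array(s['eef_pos'])*1000
    print('t %.2f pos'%s['time'],np.round(p,1),'xyaw %.3f'%np.arctan2(M[1,0],M[0,0]),'ydir',np.round(M[:,1],3),'q6 %.2f'%s['qpos'][5],'F',np.round(s['contact_force'],1),'open %.3f'%s['opening'])
    print(' shift xyz',np.round(M.T@(np.array(pos_mm)-p),1))
    if yaw is not None:
        c=[np.array([[np.cos(y),0,-np.sin(y)],[np.sin(y),0,np.cos(y)],[0,-1,0]]) for y in(yaw,yaw+np.pi)]
        v=[R.from_matrix(M.T@m).as_rotvec() for m in c]
        v=min(v,key=np.linalg.norm); print(' rotvec',np.round(v,3))
E
python3 - <<'E'
from h import *
delta([578,-301,200],np.radians(21))
E
```

```text
t 0.15 pos [233.  633.  241.2] xyaw 1.218 ydir [-0.001 -0.002 -1.   ] q6 -0.15 F [-0.2 -0.2  0.1] open 0.998
 shift xyz [-757.2   42.4 -646.5]
 rotvec [ 0.001  0.851 -0.002]
```

```bash

python3 -m inch '[{"y":-30,"hand":-1},{"y":-30,"hand":-1},{"x":-28,"z":-30,"hand":-1},{"x":-28,"z":-30,"hand":-1},{"x":-28,"z":-30,"hand":-1}]'
python3 -m inch '[{"x":-28,"z":-30,"hand":-1},{"x":-28,"z":-30,"hand":-1},{"x":-28,"z":-30,"hand":-1},{"x":-28,"z":-30,"hand":-1},{"x":-28,"z":-30,"hand":-1}]'
python3 -m inch '[{"x":-28,"z":-30,"hand":-1},{"x":-28,"z":-30,"hand":-1},{"x":-28,"z":-30,"hand":-1},{"x":-28,"z":-30,"hand":-1},{"hand":-1}]'
python3 -c "
from h import *
delta([578,-301,200],np.radians(21))"
```

```text
t 0.15 pos [233.  633.  241.2] xyaw 1.218 ydir [-0.001 -0.002 -1.   ] q6 -0.15 F [-0.2 -0.2  0.1] open 0.998
 shift xyz [-757.2   42.4 -646.5]
 rotvec [ 0.001  0.851 -0.002]validation failed for argument at $[0]...
validation failed for argument at $[0]...
validation failed for argument at $[0]...
```

All seven keys seem to be needed.

```bash

python3 -m inch '[{"ax":0,"ay":0,"az":0,"x":0,"y":-30,"z":0,"hand":-1},{"ax":0,"ay":0,"az":0,"x":0,"y":-30,"z":0,"hand":-1},{"ax":0,"ay":0,"az":0,"x":-28,"y":0,"z":-30,"hand":-1},{"ax":0,"ay":0,"az":0,"x":-28,"y":0,"z":-30,"hand":-1},{"ax":0,"ay":0,"az":0,"x":-28,"y":0,"z":-30,"hand":-1}]' && 
python3 -m inch '[{"ax":0,"ay":0,"az":0,"x":-28,"y":0,"z":-30,"hand":-1},{"ax":0,"ay":0,"az":0,"x":-28,"y":0,"z":-30,"hand":-1},{"ax":0,"ay":0,"az":0,"x":-28,"y":0,"z":-30,"hand":-1},{"ax":0,"ay":0,"az":0,"x":-28,"y":0,"z":-30,"hand":-1},{"ax":0,"ay":0,"az":0,"x":-28,"y":0,"z":-30,"hand":-1}]' &&
python3 -m inch '[{"ax":0,"ay":0,"az":0,"x":-28,"y":0,"z":-30,"hand":-1},{"ax":0,"ay":0,"az":0,"x":-28,"y":0,"z":-30,"hand":-1},{"ax":0,"ay":0,"az":0,"x":-28,"y":0,"z":-30,"hand":-1},{"ax":0,"ay":0,"az":0,"x":0,"y":0,"z":0,"hand":-1}]'
python3 -c "
from h import *
snap('wrist','w1')
delta([578,-301,200],np.radians(21))"
```

```text
time: 0.57
eef_pos: [0.2887, 0.5226, 0.3027]
tcp_rot: [-0.58, -0.405, 0.405, 0.58]
contact_force: [1.1, -0.8, 0.0]
opening: 1.002
time: 0.98
eef_pos: [0.3812, 0.3384, 0.3021]
tcp_rot: [0.58, 0.405, -0.405, -0.58]
contact_force: [1.0, 0.7, -1.0]
opening: 1.002
time: 1.32
eef_pos: [0.4389, 0.2249, 0.3021]
tcp_rot: [0.583, 0.402, -0.403, -0.58]
contact_force: [0.8, 0.7, -0.2]
opening: 1.0
t 1.37 pos [437.7 227.4 302.1] xyaw 1.212 ydir [-0. -0. -1.] q6 -0.94 F [ 0.6  0.8 -0.3] open 0.998
 shift xyz [-445.3  102.3 -317.1]
 rotvec [ 0.     0.845 -0.001]
```

View pics/w1.png

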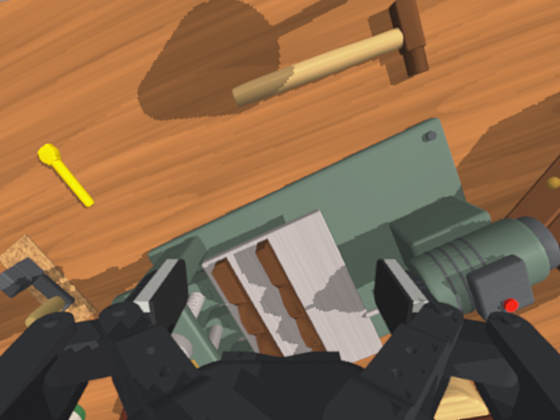

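The picture shows the table and saddle bars from above, with the mallet and a yellow look-alike clear of the path. I go on to above the peg.

```bash

python3 -m inch '[{"ax":0,"ay":0,"az":0,"x":-31.8,"y":0,"z":-22.6,"hand":-1},{"ax":0,"ay":0,"az":0,"x":-31.8,"y":0,"z":-22.6,"hand":-1},{"ax":0,"ay":0,"az":0,"x":-31.8,"y":0,"z":-22.6,"hand":-1},{"ax":0,"ay":0,"az":0,"x":-31.8,"y":0,"z":-22.6,"hand":-1},{"ax":0,"ay":0,"az":0,"x":-31.8,"y":0,"z":-22.6,"hand":-1}]' >/dev/null && 
python3 -m inch '[{"ax":0,"ay":0,"az":0,"x":-31.8,"y":0,"z":-22.6,"hand":-1},{"ax":0,"ay":0,"az":0,"x":-31.8,"y":0,"z":-22.6,"hand":-1},{"ax":0,"ay":0,"az":0,"x":-31.8,"y":0,"z":-22.6,"hand":-1},{"ax":0,"ay":0,"az":0,"x":-31.8,"y":0,"z":-22.6,"hand":-1},{"ax":0,"ay":0,"az":0,"x":-31.8,"y":0,"z":-22.6,"hand":-1}]' >/dev/null&&
python3 -m inch '[{"ax":0,"ay":0,"az":0,"x":-31.8,"y":20,"z":-22.6,"hand":-1},{"ax":0,"ay":0,"az":0,"x":-31.8,"y":20,"z":-22.6,"hand":-1},{"ax":0,"ay":0,"az":0,"x":-31.8,"y":20,"z":-22.6,"hand":-1},{"ax":0,"ay":0,"az":0,"x":-31.8,"y":20,"z":-22.6,"hand":-1},{"ax":0,"ay":0.12,"az":0,"x":0,"y":0,"z":0,"hand":-1}]' >/dev/null&&
python3 -m inch '[{"ax":0,"ay":0.12,"az":0,"x":0,"y":0,"z":0,"hand":-1},{"ax":0,"ay":0.12,"az":0,"x":0,"y":0,"z":0,"hand":-1},{"ax":0,"ay":0.12,"az":0,"x":0,"y":0,"z":0,"hand":-1},{"ax":0,"ay":0.12,"az":0,"x":0,"y":0,"z":0,"hand":-1},{"ax":0,"ay":0.12,"az":0,"x":0,"y":0,"z":0,"hand":-1}]' >/dev/null&&
python3 -m inch '[{"ax":0,"ay":0.12,"az":0,"x":0,"y":0,"z":0,"hand":-0.6},{"ax":0,"ay":0,"az":0,"x":0,"y":0,"z":0,"hand":-0.4}]' 40
python3 -c "
from h import *
snap('wrist','w2')
delta([578,-301,200],np.radians(21))"
```

```text
time: 3.2
eef_pos: [0.5781, -0.2877, 0.2258]
tcp_rot: [-0.694, -0.133, 0.133, 0.695]
contact_force: [0.2, 0.1, -0.0]
opening: 0.75
t 3.25 pos [ 578.1 -287.9  225.9] xyaw 0.382 ydir [-0.     0.001 -1.   ] q6 -1.00 F [-0.1  0.1 -0.2] open 0.704
 shift xyz [ -4.9  25.9 -12.2]
 rotvec [-0.001  0.015 -0.   ]
```

View pics/w2.png

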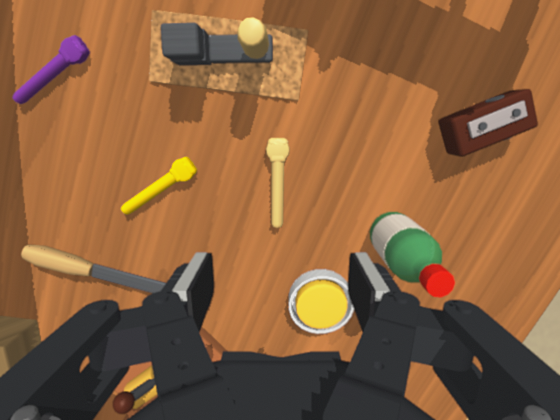

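The picture shows the peg with its head at (278,150) and tail end at (277,227), the crank hub top at about (183,41), the grip at (252,32), the mat corners, and the wax tin at (321,303).

```bash
python3 - <<'E'
from h import *
h=onz('w2',(278,150),.007)[:2]*1e3; t=onz('w2',(277,226),.005)[:2]*1e3
d=(h-t)/np.linalg.norm(h-t); print('head',h,'tail',t,np.linalg.norm(h-t),'ang',np.arctan2(d[1],d[0]),'mid',h-50*d, t+38*d)
c=[onz('w2',p,.004)[:2]*1e3 for p in[(154,12),(150,82),(300,101),(307,28)]]; print('mat',np.round(c),np.mean(c,0))
print('wax',onz('w2',(321,303),.024)[:2]*1e3)
print('hub',onz('w2',(183,38),.044)[:2]*1e3,'grip',onz('w2',(252,28),.08)[:2]*1e3)
m=(h-50*d+t+38*d)/2
delta([m[0],m[1],150],np.arctan2(d[1],d[0])-np.pi/2)
E
```

```text
head [ 563.22092159 -254.84082375] tail [ 594.48617222 -337.36382949] 88.24716637800894 ang 1.9329530003484459 mid [ 580.93551341 -301.59756911] [ 581.02308244 -301.82870302]
mat [[ 395. -171.]
 [ 411. -238.]
 [ 566. -198.]
 [ 545. -130.]] [ 479.5043769  -184.39817091]
wax [ 677.03222884 -402.65607558]
hub [ 444.7823334  -188.77879945] grip [ 506.45075521 -165.85699286]
t 3.25 pos [ 578.1 -287.9  225.9] xyaw 0.382 ydir [-0.     0.001 -1.   ] q6 -1.00 F [-0.1  0.1 -0.2] open 0.704
 shift xyz [ -2.4  75.9 -14. ]
 rotvec [-0.001  0.02  -0.   ]
```

```bash

python3 -m inch '[{"ax":0,"ay":0.02,"az":0,"x":-2.4,"y":0,"z":-14,"hand":-0.2},{"ax":0,"ay":0,"az":0,"x":0,"y":40,"z":0,"hand":-0.2},{"ax":0,"ay":0,"az":0,"x":0,"y":40,"z":0,"hand":-0.2},{"ax":0,"ay":0,"az":0,"x":0,"y":40,"z":0,"hand":-0.2},{"ax":0,"ay":0,"az":0,"x":0,"y":40,"z":0,"hand":-0.2}]' 40 >/dev/null && 
python3 -m inch '[{"ax":0,"ay":0,"az":0,"x":0,"y":20,"z":0,"hand":-0.2},{"ax":0,"ay":0,"az":0,"x":0,"y":20,"z":0,"hand":-0.2},{"ax":0,"ay":0,"az":0,"x":0,"y":11.5,"z":0,"hand":-0.2},{"ax":0,"ay":0,"az":0,"x":0,"y":0,"z":0,"hand":0.5},{"ax":0,"ay":0,"az":0,"x":0,"y":0,"z":0,"hand":1}]' 40 &&
python3 -m inch '[{"ax":0,"ay":0,"az":0,"x":0,"y":0,"z":0,"hand":1},{"ax":0,"ay":0,"az":0,"x":0,"y":0,"z":0,"hand":1},{"ax":0,"ay":0,"az":0,"x":0,"y":0,"z":0,"hand":1}]' 40
python3 - <<'E'
from h import *
# table geometry from w1: show crop
im=cv2.imread('pics/w1.png')[100:420,130:440]; cv2.imwrite('pics/crop2.png',cv2.resize(im,None,fx=1.85,fy=1.85,interpolation=cv2.INTER_CUBIC))
delta([0,0,0])
E
```

```text
time: 4.08
eef_pos: [0.5807, -0.3035, 0.0147]
tcp_rot: [-0.696, -0.126, 0.126, 0.696]
contact_force: [-0.0, 0.5, -1.3]
opening: 0.329
time: 4.33
eef_pos: [0.5816, -0.304, 0.0168]
tcp_rot: [0.697, 0.127, -0.125, -0.695]
contact_force: [0.1, -1.0, 1.5]
opening: 0.135
t 4.33 pos [ 581.6 -304.    16.8] xyaw 0.358 ydir [ 0.003 -0.002 -1.   ] q6 -0.99 F [ 0.1 -1.   1.5] open 0.135
 shift xyz [-438.1   14.5  488.7]
```

View pics/crop2.png

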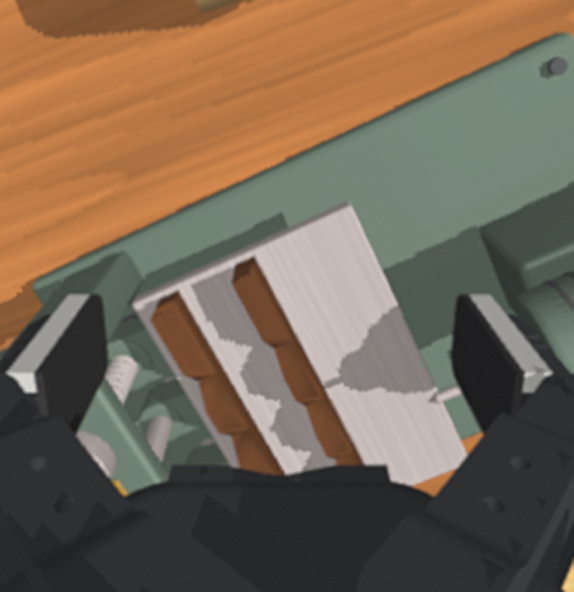

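The crop shows the table's far corners at (137,302) and (352,205), the saddle bars offset towards the bridge, and the bit tip near (432,400). I triangulate the table height from these.

```bash

python3 -m inch '[{"ax":0,"ay":0,"az":0,"x":0,"y":-30,"z":0,"hand":1},{"ax":0,"ay":0,"az":0,"x":0,"y":-40,"z":0,"hand":1},{"ax":0,"ay":0,"az":0,"x":0,"y":-40,"z":0,"hand":1},{"ax":0,"ay":0,"az":0,"x":0,"y":-40,"z":0,"hand":1},{"ax":0,"ay":0,"az":0,"x":0,"y":-40,"z":0,"hand":1}]' 40
python3 - <<'E'
from h import *
def w1(u,v): return 'w1',(130+u/1.85,100+v/1.85)
def sc(u,v): return 'scene0',(270+u/2.105,190+v/2.105)
def sd(u,v): return 'side0',(190+(u-400)/2.105,60+v/2.105)
def tri(obs):
    A=np.zeros((3,3));b=np.zeros(3);L=[]
    for fn,uv in obs:
        o,r=ray(json.load(open('pics/%s.json'%fn)),uv); r/=np.linalg.norm(r);P=np.eye(3)-np.outer(r,r);A+=P;b+=P@o
    X=np.linalg.solve(A,b)
    return np.round(X*1e3,1),[np.round(proj(fn,X)[0]-uv,1) for fn,uv in obs]
print('B',tri([w1(352,205),sc(245,113),sd(470,178)]))
print('bit tip',tri([w1(432,400),sd(533,116)]))
B=tri([w1(352,205),sc(245,113),sd(470,178)])[0]
for z in(B[2]/1e3,):
  a=onz(*w1(137,302),z)*1e3; b=onz(*w1(352,205),z)*1e3; print('edge',a,b,np.linalg.norm(a-b))
  for c in [(172,292),(250,258)]: print('bar end top, z+.031',onz(*w1(*c),z+.031)*1e3)
  print('110,80',onz(*sc(222,240),z)*1e3,'110,-80',onz(*sc(97,210),z)*1e3)
  # end bottoms of bars near end, notch valley/peaks on bar2 seen in w1
E
```

```text
time: 4.75
eef_pos: [0.5804, -0.303, 0.2079]
tcp_rot: [0.696, 0.126, -0.126, -0.695]
contact_force: [1.1, -0.5, -0.3]
opening: 0.139
B (array([488.1, 253.7,  74.9]), [array([-2.4, -1. ]), array([-0.7,  1.1]), array([-0.7, -1.4])])
bit tip (array([595.4, 260.6, 140.7]), [array([-0.8, -1.4]), array([ 0.3, -0.4])])
edge [503.98848986  99.17582984  74.9       ] [490.23119542 255.86583071  74.9       ] 157.29278281021521
bar end top, z+.031 [494.12197376 135.21812634 105.9       ]
bar end top, z+.031 [490.08736158 187.88430863 105.9       ]
110,80 [704.40302437 271.03492856  74.9       ] 110,-80 [719.83908666 118.24829893  74.9       ]
```

```bash

python3 -m inch '[{"ax":0,"ay":0.09,"az":0,"x":0,"y":-30,"z":0,"hand":1},{"ax":0,"ay":0.09,"az":0,"x":0,"y":-30,"z":0,"hand":1},{"ax":0,"ay":0.09,"az":0,"x":0,"y":-30,"z":0,"hand":1},{"ax":0,"ay":0,"az":0,"x":5.4,"y":0,"z":39,"hand":1},{"ax":0,"ay":0,"az":0,"x":5.4,"y":0,"z":39,"hand":1}]' 40 >/dev/null
python3 -m inch '[{"ax":0,"ay":0,"az":0,"x":5.4,"y":0,"z":39,"hand":1},{"ax":0,"ay":0,"az":0,"x":5.4,"y":0,"z":39,"hand":1},{"ax":0,"ay":0,"az":0,"x":5.4,"y":0,"z":39,"hand":1},{"ax":0,"ay":0,"az":0,"x":5.4,"y":0,"z":39,"hand":1},{"ax":0,"ay":0,"az":0,"x":5.4,"y":0,"z":39,"hand":1}]' 40 >/dev/null
python3 -m inch '[{"ax":0,"ay":0,"az":0,"x":5.4,"y":0,"z":39,"hand":1},{"ax":0,"ay":0,"az":0,"x":5.4,"y":0,"z":39,"hand":1},{"ax":0,"ay":0,"az":0,"x":5.4,"y":0,"z":39,"hand":1},{"ax":0,"ay":0,"az":0,"x":5.4,"y":0,"z":39,"hand":1},{"ax":0,"ay":0,"az":0,"x":0,"y":0,"z":0,"hand":1}]' 40
python3 -c "
from h import *
snap('wrist','w3')
cv2.imwrite('pics/w3b.png',cv2.resize(cv2.imread('pics/w3.png'),(800,600),interpolation=cv2.INTER_CUBIC))
delta([600,130,290],.09)"
```

```text
time: 6.0
eef_pos: [0.6012, 0.1358, 0.296]
tcp_rot: [-0.705, -0.034, 0.033, 0.707]
contact_force: [0.4, -0.2, 0.7]
opening: 0.137
t 6.05 pos [601.4 132.9 295.9] xyaw 0.094 ydir [ 0.002  0.    -1.   ] q6 -0.04 F [ 0.2 -0.2  0.3] open 0.141
 shift xyz [-1.7  5.9 -2.8]
 rotvec [-0.     0.004  0.002]
```

View pics/w3b.png

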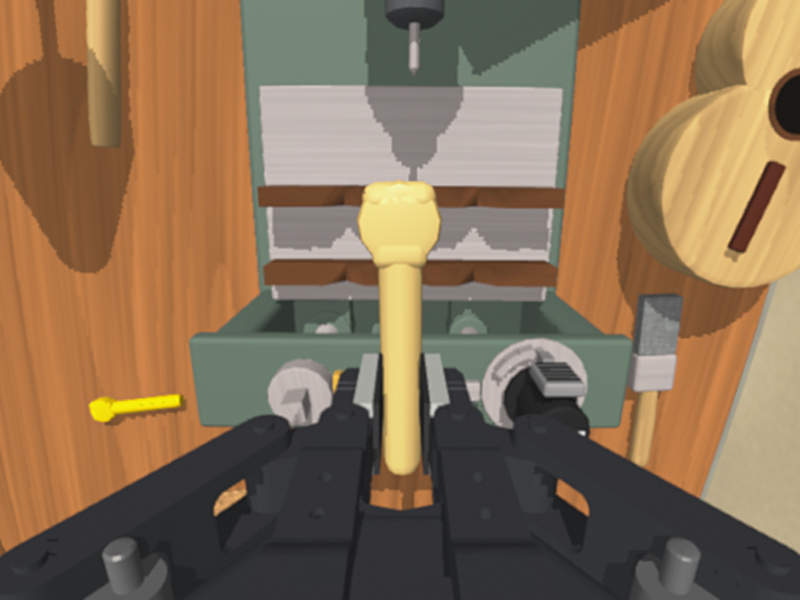

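The picture shows the peg held and aligned with the bars, table corners at (261,86), (562,88), (275,298) and (545,300), notch valleys near x 348 and 473, the bit tip at (415,74), the square shaft at (297,390) and the knob at (555,380).

```bash
cat >> h.py <<'E'
def fit(loc,uv,fn,p0,fixz=None):
    """pose x,y,z(mm),yaw of local points (mm) from pixel observations"""
    from scipy.optimize import least_squares
    loc=np.array(loc,float); uv=np.array(uv,float)
    def f(p):
        c,s=np.cos(p[3]),np.sin(p[3])
        W=np.c_[p[0]+c*loc[:,0]-s*loc[:,1],p[1]+s*loc[:,0]+c*loc[:,1],p[2]+loc[:,2]]
        return (proj(fn,W/1e3)-uv).ravel()
    r=least_squares(f,p0,x_scale=[10,10,10,.1]); return r.x,np.round(r.fun.reshape(-1,2),1)
E
python3 - <<'E'
from h import *
k=.7
x,res=fit([[-110,80,0],[110,80,0],[-110,-80,0],[110,-80,0]],np.array([(261,86),(562,88),(275,298),(545,300)])*k,'w3',[604,190,75,.09])
print(np.round(x,3),res.tolist())
z=x[2]/1e3
q=lambda u,v,z:np.round(onz('w3',(u*k,v*k),z)*1e3,1)
print('tip',q(415,74,.139))
for u,v in[(259,186),(565,189),(263,262),(557,264)]: print('bar top far edge',q(u,v,z+.031))
for u,v in[(348,187),(473,189),(348,262),(473,264)]: print('notch',q(u,v,z+.031-.005-.01))
print('bridge top far corners',q(193,336,.166),q(629,338,.166))
print('lock',q(555,366,.218))
E
```

```text
[6.05876e+02 1.85304e+02 7.38680e+01 9.00000e-02] [[-0.1, 0.2], [0.5, 0.3], [-0.3, 0.1], [-0.1, -0.7]]
tip [598.9 260.7 139. ]
bar top far edge [498.7 185.5 104.9]
bar top far edge [711.5 203.9 104.9]
bar top far edge [502.5 131.8 104.9]
bar top far edge [715.6 150.5 104.9]
notch [559.  189.7  89.9]
notch [649.6 196.9  89.9]
notch [562.6 134.4  89.9]
notch [657.1 141.8  89.9]
bridge top far corners [476.8  94.9 166. ] [747.3 118.9 166. ]
lock [682.3 117.8 218. ]
```

```bash
python3 - <<'E'
from h import *
k=.7; s=get_state(); pz=s['eef_pos'][2]-.0098
h=onz('w3',(400*k,220*k),pz)*1e3; t=onz('w3',(402*k,470*k),pz)*1e3
d=h-t; print(h,t,np.linalg.norm(d),np.arctan2(d[1],d[0])-np.pi/2)
u=d/np.linalg.norm(d); print('mid',h-50*u,t+38*u, 'tcp',s['eef_pos']*1e3)
delta([607.7,158.6,200],.09)
E
```

```text
[596.51875534 190.274091   286.06023472] [605.80103976 100.12102581 286.06023472] 90.6296638336882 0.1025998486019779
mid [601.63975216 140.53702844 286.06023472] [601.90908217 137.92119335 286.06023472] tcp [601.42436536 132.90415189 295.86023472]
t 6.05 pos [601.4 132.9 295.9] xyaw 0.094 ydir [ 0.002  0.    -1.   ] q6 -0.04 F [ 0.2 -0.2  0.3] open 0.141
 shift xyz [ 8.5 95.9 25. ]
 rotvec [-0.     0.004  0.002]
```

```bash

python3 -m inch '[{"ax":0,"ay":0,"az":0,"x":8.2,"y":0,"z":23.4,"hand":1},{"ax":0,"ay":0,"az":0,"x":0,"y":40,"z":0,"hand":1},{"ax":0,"ay":0,"az":0,"x":0,"y":40,"z":0,"hand":1},{"ax":0,"ay":0,"az":0,"x":0,"y":40,"z":0,"hand":1},{"ax":0,"ay":0,"az":0,"x":0,"y":30,"z":0,"hand":1}]' 40 >/dev/null
python3 -m inch '[{"ax":0,"ay":0,"az":0,"x":0,"y":15,"z":0,"hand":1},{"ax":0,"ay":0,"az":0,"x":0,"y":8,"z":0,"hand":1},{"ax":0,"ay":0,"az":0,"x":0,"y":6,"z":0,"hand":1},{"ax":0,"ay":0,"az":0,"x":0,"y":5,"z":0,"hand":1},{"ax":0,"ay":0,"az":0,"x":0,"y":0,"z":0,"hand":1}]' 40 
python3 -c "
from h import *
delta([607.7,157,110],.09)
snap('wrist','w4');snap('scene','s4')
a=cv2.imread('pics/w4.png');b=cv2.imread('pics/s4.png')[190:350,270:460]
cv2.imwrite('pics/w4b.png',cv2.hconcat([cv2.resize(a,(420,315)),cv2.resize(b,(374,315),interpolation=cv2.INTER_CUBIC)]))"
```

```text
time: 6.88
eef_pos: [0.6076, 0.1532, 0.1149]
tcp_rot: [0.707, 0.03, -0.032, -0.706]
contact_force: [-10.5, -0.1, 11.5]
opening: 0.138
t 6.88 pos [607.6 153.2 114.9] xyaw 0.088 ydir [-0.004 -0.    -1.   ] q6 -0.00 F [-10.5  -0.1  11.5] open 0.138
 shift xyz [0.5 4.9 3.8]
 rotvec [ 0.    -0.002 -0.004]
```

View pics/w4b.png

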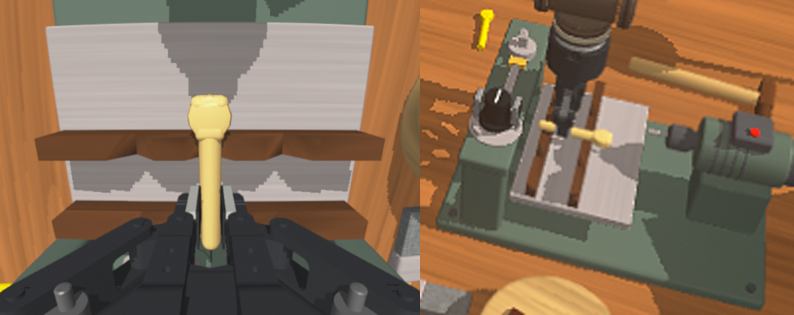

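It touched early, with a sideways force of -10 N, so the peg is on the notch's +x flank. I ease it towards -x and settle.

```bash

python3 -m inch '[{"ax":0,"ay":0,"az":0,"x":-3,"y":0,"z":2,"hand":1},{"ax":0,"ay":0,"az":0,"x":0,"y":0,"z":0,"hand":1},{"ax":0,"ay":0,"az":0,"x":0,"y":0,"z":0,"hand":1}]' 40 
python3 -c "
from h import *
delta([607.7,157,110],.09)"
```

```text
time: 7.23
eef_pos: [0.6066, 0.1544, 0.1145]
tcp_rot: [0.707, 0.033, -0.029, -0.706]
contact_force: [-3.4, -1.3, 8.0]
opening: 0.139
t 7.23 pos [606.6 154.4 114.5] xyaw 0.088 ydir [ 0.004 -0.001 -1.   ] q6 0.00 F [-3.4 -1.3  8. ] open 0.139
 shift xyz [1.3 4.5 2.5]
 rotvec [ 0.001 -0.002  0.004]
```

```bash

python3 -m inch '[{"ax":0,"ay":0,"az":0,"x":-1.2,"y":0,"z":2,"hand":1},{"ax":0,"ay":0,"az":0,"x":0,"y":0,"z":0,"hand":1},{"ax":0,"ay":0,"az":0,"x":0,"y":0,"z":0,"hand":0.6},{"ax":0,"ay":0,"az":0,"x":0,"y":0,"z":0,"hand":0.4},{"ax":0,"ay":0,"az":0,"x":0,"y":0,"z":0,"hand":0.2}]' 20 
python3 -m inch '[{"ax":0,"ay":0,"az":0,"x":0,"y":0,"z":0,"hand":0.1},{"ax":0,"ay":0,"az":0,"x":0,"y":0,"z":0,"hand":0.1},{"ax":0,"ay":0,"az":0,"x":0,"y":-20,"z":0,"hand":0.1},{"ax":0,"ay":0,"az":0,"x":0,"y":-40,"z":0,"hand":0.1},{"ax":0,"ay":0,"az":0,"x":0,"y":-40,"z":0,"hand":0.1}]' 40 
python3 -m inch '[{"ax":0,"ay":0,"az":0,"x":0,"y":-40,"z":0,"hand":0.1},{"ax":0,"ay":0,"az":0,"x":0,"y":-40,"z":-40,"hand":-0.4},{"ax":0,"ay":0,"az":0,"x":0,"y":0,"z":-40,"hand":-0.4},{"ax":0,"ay":0,"az":0,"x":0,"y":0,"z":0,"hand":-0.4}]' 40 
python3 -c "
from h import *
delta([607.7,157,110],.09)
snap('wrist','w5')
cv2.imwrite('pics/w5b.png',cv2.resize(cv2.imread('pics/w5.png'),(800,600),interpolation=cv2.INTER_CUBIC))"
```

```text
time: 7.65
eef_pos: [0.6035, 0.157, 0.1108]
tcp_rot: [-0.706, -0.031, 0.031, 0.707]
contact_force: [-0.1, -0.4, 0.2]
opening: 0.397
time: 8.07
eef_pos: [0.6018, 0.157, 0.209]
tcp_rot: [0.706, 0.029, -0.033, -0.706]
contact_force: [0.4, -0.0, 0.8]
opening: 0.451
time: 8.4
eef_pos: [0.6115, 0.083, 0.2839]
tcp_rot: [0.708, 0.032, -0.027, -0.705]
contact_force: [-0.5, 0.6, 0.2]
opening: 0.701
t 8.40 pos [611.5  83.  283.9] xyaw 0.084 ydir [ 0.007 -0.003 -1.   ] q6 -0.11 F [-0.5  0.6  0.2] open 0.701
 shift xyz [  1.3 173.6  74.7]
 rotvec [ 0.004 -0.006  0.006]
```

View pics/w5b.png

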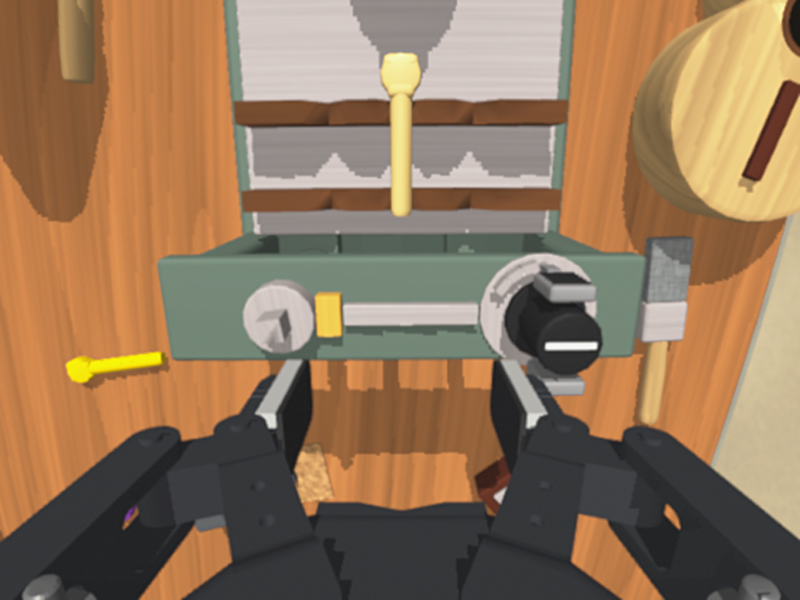

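The peg lies in the middle notches, head (401,74), tail (401,214). The bridge corners, the shaft (280,315) and the lock tabs (563,280) and (556,386) are visible.

```bash
python3 - <<'E'
from h import *
k=.7
x,res=fit([[-141,-93,0],[141,-93,0],[-141,-157,0],[141,-157,0]],np.array([(160,258),(643,256),(172,358),(636,358)])*k,'w5',[606,185,166,.09])
print('bridge',np.round(x,3),res.tolist())
x2,res=fit([[-110,80,0],[110,80,0],[-110,-80,0],[110,-80,0]][2:]+[[-141,-93,92],[141,-93,92],[-141,-157,92],[141,-157,92]],np.array([(244,234),(557,233),(160,258),(643,256),(172,358),(636,358)])*k,'w5',[606,185,74,.09]);print(x2,res.tolist())
q=lambda u,v,z:np.round(onz('w5',(u*k,v*k),z)*1e3,1)
h=q(401,74,.1);t=q(401,212,.1);d=h-t;n=np.linalg.norm(d);print('peg',h,t,n,h-50*d/n,t+38*d/n,np.arctan2(d[1],d[0])-np.pi/2)
for xx in(x,[605.9,185.3,166,.09]):
  c,s=np.cos(xx[3]),np.sin(xx[3]); L=np.array([[c,-s],[s,c]])
  for nm,l in(('lock',(78,-125)),('shaft',(-68,-125)),('nest1',(0,-24.5)),('lock+y',(78,-98)),('lock-y',(78,-152))):
    w=L@l+np.array(xx[:2]); print(nm,np.round(w,1), 'px z.218',np.round(proj('w5',[w[0]/1e3,w[1]/1e3,.218])[0]/k))
print('bar',[q(u,v,.105) for u,v in [(235,101),(568,101),(243,190),(560,190)]])
w=[np.round(proj('w5',[.6+0,.1,.2])[0])]
E
```

```text
bridge [6.05038e+02 1.97649e+02 1.61026e+02 8.60000e-02] [[-1.0, -0.7], [2.7, -0.2], [1.4, 1.2], [-3.2, -0.2]]
[6.04951602e+02 1.94827307e+02 7.06801682e+01 8.62604831e-02] [[8.5, -9.5], [-7.3, -9.4], [-1.8, 3.2], [2.9, 3.4], [0.8, 5.0], [-3.0, 3.4]]
peg [603. 211. 100.] [610.4 123.5 100. ] 87.81235676144901 [607.21353    161.17785467 100.        ] [607.1977172  161.36483045 100.        ] 0.08437066194803755
lock [693.4  79.8] px z.218 [571. 345.]
shaft [548.   67.3] px z.218 [260. 347.]
nest1 [607.1 173.2] px z.218 [406. 117.]
lock+y [691.1 106.7] px z.218 [577. 290.]
lock-y [695.8  52.9] px z.218 [565. 397.]
lock [694.8  67.8] px z.218 [569. 369.]
shaft [549.4  54.7] px z.218 [263. 371.]
nest1 [608.1 160.9] px z.218 [405. 149.]
lock+y [692.4  94.7] px z.218 [575. 315.]
lock-y [697.2  40.9] px z.218 [563. 418.]
bar [array([498.3, 186. , 105. ]), array([711.5, 204.2, 105. ]), array([503.5, 130.1, 105. ]), array([715.7, 148. , 105. ])]
```

```bash
python3 - <<'E'
from h import *
a=cv2.imread('pics/w5.png')[170:280,160:250];b=cv2.imread('pics/w5.png')[170:280,330:430]
cv2.imwrite('pics/crop3.png',cv2.resize(cv2.hconcat([a,b]),None,fx=4.2,fy=4.2,interpolation=cv2.INTER_CUBIC))
E
```

```text
(no output)
```

View pics/crop3.png

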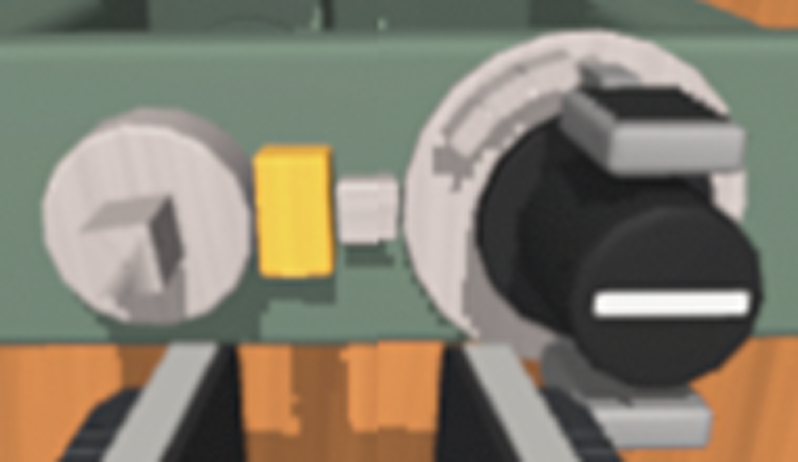

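```bash
python3 - <<'E'
from h import *
q=lambda u,v,z:np.round(onz('w5',(u,v),z)*1e3,1)
P=lambda u,v:(330+(u-378)/4.2,170+v/4.2); S=lambda u,v:(160+u/4.2,170+v/4.2)
print('tabs +y outer/inner L,R',q(*P(612,170),.218),q(*P(742,170),.218),q(*P(605,125),.218),q(*P(740,125),.218))
print('tabs -y',q(*P(610,445),.218),q(*P(708,445),.218),q(*P(612,400),.218),q(*P(708,395),.218))
print('collar',q(*P(575,192),.177), 'knobtop',q(*P(667,295),.23))
for z in(.172,.18,.19): print('drum',z,q(*S(147,224),z))
for z in(.195,.205,.215): print('shaft top',z,q(*S(148,285),z))
delta([685,75,300],.09)
print(get_state()['qpos'])
E
```

```text
tabs +y outer/inner L,R [680.1 100.8 218. ] [700.7 102.4 218. ] [677.7 107.8 218. ] [698.9 109.6 218. ]
tabs -y [688.4  53.7 218. ] [705.   54.8 218. ] [687.2  61.9 218. ] [703.1  63.9 218. ]
collar [689.4  84.9 177. ] knobtop [687.5  85.3 230. ]
drum 0.172 [545.2  65.  172. ]
drum 0.18 [547.1  67.9 180. ]
drum 0.19 [549.6  71.6 190. ]
shaft top 0.195 [551.1  62.  195. ]
shaft top 0.205 [553.6  66.1 205. ]
shaft top 0.215 [556.   70.3 215. ]
t 8.45 pos [610.3  85.3 281.5] xyaw 0.084 ydir [ 0.002 -0.001 -1.   ] q6 -0.11 F [ 0.1 -0.6 -1.7] open 0.698
 shift xyz [ 73.6 -18.3 -16.6]
 rotvec [ 0.001 -0.006  0.002]
[-2.54193032e-02  1.29543638e-01  1.68793561e+00 -5.05505786e-04
  1.32179544e+00 -1.09501293e-01]
```

```bash

python3 -m inch '[{"ax":0,"ay":0,"az":0,"x":27,"y":-10,"z":-3.6,"hand":-1},{"ax":0,"ay":0,"az":0,"x":27,"y":-10,"z":-3.6,"hand":-1},{"ax":0,"ay":0,"az":0,"x":27,"y":-10,"z":-3.6,"hand":-1},{"ax":0,"ay":0.12,"az":0,"x":0,"y":0,"z":0,"hand":-1},{"ax":0,"ay":0.12,"az":0,"x":0,"y":0,"z":0,"hand":-1}]' 60 >/dev/null
python3 -m inch '[{"ax":0,"ay":0.12,"az":0,"x":0,"y":0,"z":0,"hand":-1},{"ax":0,"ay":0.12,"az":0,"x":0,"y":0,"z":0,"hand":-1},{"ax":0,"ay":0.12,"az":0,"x":0,"y":0,"z":0,"hand":-1},{"ax":0,"ay":0.12,"az":0,"x":0,"y":0,"z":0,"hand":-1},{"ax":0,"ay":0.12,"az":0,"x":0,"y":0,"z":0,"hand":-1}]' >/dev/null
python3 -m inch '[{"ax":0,"ay":0.12,"az":0,"x":0,"y":0,"z":0,"hand":-1},{"ax":0,"ay":0.12,"az":0,"x":0,"y":0,"z":0,"hand":-1},{"ax":0,"ay":0.12,"az":0,"x":0,"y":0,"z":0,"hand":-1},{"ax":0,"ay":0.12,"az":0,"x":0,"y":0,"z":0,"hand":-1},{"ax":0,"ay":0.12,"az":0,"x":0,"y":0,"z":0,"hand":-1}]' >/dev/null
python3 -m inch '[{"ax":0,"ay":0.12,"az":0,"x":0,"y":0,"z":0,"hand":-1},{"ax":0,"ay":0,"az":0,"x":0,"y":0,"z":0,"hand":-1},{"ax":0,"ay":0,"az":0,"x":0,"y":0,"z":0,"hand":-1}]' 
python3 -c "
from h import *
snap('wrist','w6')
cv2.imwrite('pics/w6b.png',cv2.resize(cv2.imread('pics/w6.png'),(800,600),interpolation=cv2.INTER_CUBIC))
delta([692.5,81.5,201],-1.48)"
```

```text
time: 9.95
eef_pos: [0.6908, 0.0851, 0.3088]
tcp_rot: [0.525, -0.474, 0.473, -0.525]
contact_force: [-0.6, -0.1, -0.4]
opening: 0.999
t 10.00 pos [690.9  84.9 309.1] xyaw -1.468 ydir [-0.002  0.    -1.   ] q6 1.45 F [-1.  -0.1  0.2] open 1.005
 shift xyz [  3.6 108.1   1.5]
 rotvec [ 0.002  0.012 -0.001]
```

View pics/w6b.png

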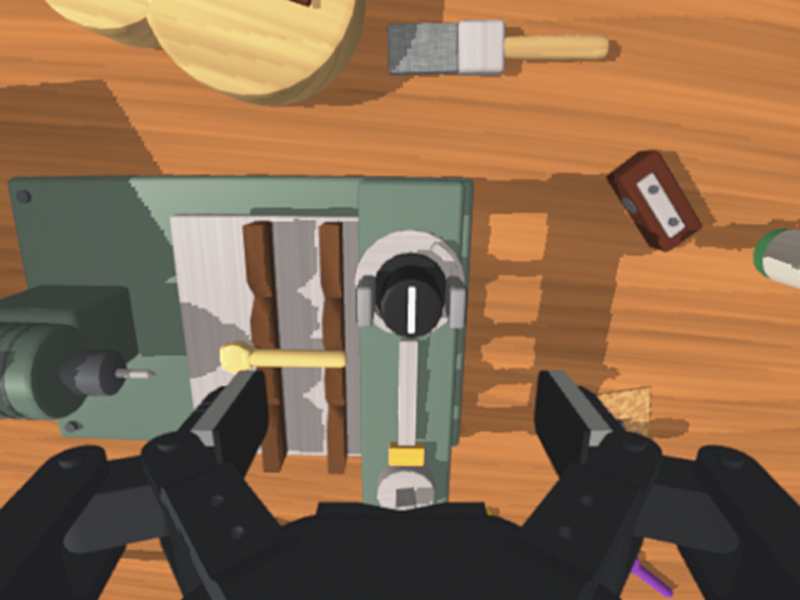

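The picture shows the knob's tabs with outer edges at columns 356 and 465, row about 303, and the peg undisturbed in its notches.

```bash
python3 - <<'E'
from h import *
k=.7;q=lambda u,v,z:np.round(onz('w6',(u*k,v*k),z)*1e3,1)
print('outer',q(356,303,.218),q(465,303,.218),'mid',q(410.5,305,.218))
print('knobtop',q(411,309,.228),q(411,309,.235))
print('peg',q(235,357,.1),q(343,359,.1),'bit tip',q(155,374,.139))
print('bridge near corners', q(470,182,.166),q(358,182,.166),'yellow y mid',q(406,456,.17), 'drum',q(405,490,.18))
delta([692.5,81.5,201],-1.48)
E
```

```text
outer [692.2 108.8 218. ] [697.9  53.5 218. ] mid [694.  81. 218.]
knobtop [695.   81.1 228. ] [697.1  81.5 235. ]
peg [599.7 212.3 100. ] [607.4 124.2 100. ] bit tip [597.8 258.7 139. ]
bridge near corners [757.   51.6 166. ] [750.2 117.1 166. ] yellow y mid [570.6  69.7 170. ] drum [550.3  68.3 180. ]
t 10.00 pos [690.9  84.9 309.1] xyaw -1.468 ydir [-0.002  0.    -1.   ] q6 1.45 F [-1.  -0.1  0.2] open 1.005
 shift xyz [  3.6 108.1   1.5]
 rotvec [ 0.002  0.012 -0.001]
```

```bash

python3 -m inch '[{"ax":0,"ay":0.013,"az":0,"x":4.2,"y":0,"z":3,"hand":-1},{"ax":0,"ay":0,"az":0,"x":0,"y":35,"z":0,"hand":-1},{"ax":0,"ay":0,"az":0,"x":0,"y":35,"z":0,"hand":-1},{"ax":0,"ay":0,"az":0,"x":0,"y":20,"z":0,"hand":-1},{"ax":0,"ay":0,"az":0,"x":0,"y":18,"z":0,"hand":-1}]' 60 >/dev/null
python3 -m inch '[{"ax":0,"ay":0,"az":0,"x":0,"y":0,"z":0,"hand":-1},{"ax":0,"ay":0,"az":0,"x":0,"y":0,"z":0,"hand":-0.5},{"ax":0,"ay":0,"az":0,"x":0,"y":0,"z":0,"hand":0},{"ax":0,"ay":0,"az":0,"x":0,"y":0,"z":0,"hand":0.4},{"ax":0,"ay":0,"az":0,"x":0,"y":0,"z":0,"hand":0.6}]' 60
python3 -m inch '[{"ax":0,"ay":0,"az":0,"x":0,"y":0,"z":0,"hand":1},{"ax":0,"ay":0,"az":0,"x":0,"y":0,"z":0,"hand":1}]' 60
python3 -c "
from h import *
delta([694.3,81,201],-1.48)"
```

```text
time: 10.83
eef_pos: [0.6962, 0.0804, 0.2076]
tcp_rot: [-0.52, 0.477, -0.479, 0.522]
contact_force: [-5.5, 1.0, 12.0]
opening: 0.456
time: 11.0
eef_pos: [0.6961, 0.0804, 0.2081]
tcp_rot: [-0.52, 0.476, -0.479, 0.522]
contact_force: [-4.1, 0.4, 8.6]
opening: 0.419
t 11.00 pos [696.1  80.4 208.1] xyaw -1.484 ydir [ 0.006 -0.    -1.   ] q6 1.46 F [-4.1  0.4  8.6] open 0.419
 shift xyz [-0.7  7.1 -1.8]
 rotvec [-0.006 -0.004  0.001]
```

Opening 0.42 is smaller than the 0.54 expected, and there is an upward force, so I look.

```bash
python3 -c "
from h import *
snap('wrist','w7');snap('side','s7');snap('scene','sc7')
a=cv2.imread('pics/w7.png')[120:420,130:430];b=cv2.imread('pics/s7.png')[85:185,260:360];c=cv2.imread('pics/sc7.png')[200:300,260:360]
cv2.imwrite('pics/w7b.png',cv2.hconcat([cv2.resize(i,(380 if j==0 else 210,400 if j==0 else 400),interpolation=cv2.INTER_CUBIC) for j,i in enumerate([a,b[:,20:80],c[:,20:80]])]))"
```

```text
(no output)
```

View pics/w7b.png

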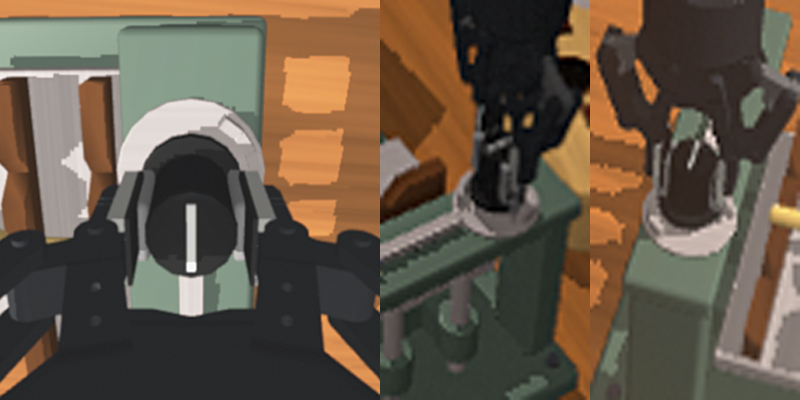

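The pads sit on both tabs, and the upward force is the pads' swing. I turn anticlockwise.

```bash

python3 -m inch '[{"ax":0,"ay":-0.06,"az":0,"x":0,"y":-4,"z":0,"hand":1},{"ax":0,"ay":-0.1,"az":0,"x":0,"y":0,"z":0,"hand":1},{"ax":0,"ay":-0.1,"az":0,"x":0,"y":0,"z":0,"hand":1},{"ax":0,"ay":-0.1,"az":0,"x":0,"y":0,"z":0,"hand":1},{"ax":0,"ay":0,"az":0,"x":0,"y":0,"z":0,"hand":1}]' 60 
python3 -c "
from h import *
s=get_state();print(s['wrist_torque']);delta([694.3,81,201],-1.48)"
```

```text
time: 11.57
eef_pos: [0.6955, 0.0817, 0.2082]
tcp_rot: [-0.597, 0.376, -0.377, 0.6]
contact_force: [0.2, 3.7, 0.5]
opening: 0.416
[ 0.693306   -0.17030562  0.13756285]
t 11.57 pos [695.5  81.7 208.2] xyaw -1.123 ydir [ 0.004  0.003 -1.   ] q6 1.09 F [0.2 3.7 0.5] open 0.416
 shift xyz [ 0.2  7.2 -1.4]
 rotvec [-0.004  0.357 -0.002]
```

```bash

python3 -m inch '[{"ax":0,"ay":-0.1,"az":0,"x":0,"y":0,"z":0,"hand":1},{"ax":0,"ay":-0.1,"az":0,"x":0,"y":0,"z":0,"hand":1},{"ax":0,"ay":-0.1,"az":0,"x":0,"y":0,"z":0,"hand":1},{"ax":0,"ay":-0.1,"az":0,"x":0,"y":0,"z":0,"hand":1},{"ax":0,"ay":-0.1,"az":0,"x":0,"y":0,"z":0,"hand":1}]' 60 
python3 -m inch '[{"ax":0,"ay":-0.1,"az":0,"x":0,"y":0,"z":0,"hand":1},{"ax":0,"ay":-0.1,"az":0,"x":0,"y":0,"z":0,"hand":1},{"ax":0,"ay":-0.1,"az":0,"x":0,"y":0,"z":0,"hand":1},{"ax":0,"ay":-0.08,"az":0,"x":0,"y":0,"z":0,"hand":1},{"ax":0,"ay":0,"az":0,"x":0,"y":0,"z":0,"hand":1}]' 60 
python3 -c "
from h import *
s=get_state();print(s['wrist_torque']);delta([694.3,81,201],-1.48)"
```

```text
time: 11.98
eef_pos: [0.6943, 0.0832, 0.2082]
tcp_rot: [-0.671, 0.217, -0.216, 0.675]
contact_force: [-4.1, 9.0, 2.5]
opening: 0.418
time: 12.4
eef_pos: [0.693, 0.0839, 0.2082]
tcp_rot: [-0.7, 0.088, -0.085, 0.704]
contact_force: [-7.1, 8.9, 3.9]
opening: 0.42
[1.31129361 0.93704848 0.09605118]
t 12.40 pos [693.   83.9 208.2] xyaw -0.244 ydir [-0.004  0.006 -1.   ] q6 0.22 F [-7.1  8.9  3.9] open 0.420
 shift xyz [ 2.   7.2 -2.5]
 rotvec [-1.000e-03  1.236e+00 -8.000e-03]
```

```bash

python3 -m inch '[{"ax":0,"ay":-0.08,"az":0,"x":2,"y":0,"z":-2.5,"hand":1},{"ax":0,"ay":0,"az":0,"x":0,"y":0,"z":0,"hand":1},{"ax":0,"ay":0,"az":0,"x":0,"y":0,"z":0,"hand":1}]' 60 
python3 -c "
from h import *
s=get_state();print(s['wrist_torque']);delta([694.3,81,201],-1.48)"
```

```text
time: 12.65
eef_pos: [0.6931, 0.0836, 0.2082]
tcp_rot: [-0.7, 0.064, -0.058, 0.709]
contact_force: [-11.0, 14.5, 5.8]
opening: 0.416
[ 2.16099246  1.47940416 -1.26799845]
t 12.65 pos [693.1  83.6 208.2] xyaw -0.173 ydir [-0.007  0.013 -1.   ] q6 0.14 F [-11.   14.5   5.8] open 0.416
 shift xyz [ 1.7  7.1 -2.4]
 rotvec [-0.003  1.307 -0.016]
```

At the stop (torque jumped to -1.27 N m). Back off the overshoot, release and rise.

```bash

python3 -m inch '[{"ax":0,"ay":0.06,"az":0,"x":-3,"y":0,"z":3,"hand":1},{"ax":0,"ay":0,"az":0,"x":0,"y":0,"z":0,"hand":0.2},{"ax":0,"ay":0,"az":0,"x":0,"y":0,"z":0,"hand":-0.3},{"ax":0,"ay":0,"az":0,"x":0,"y":0,"z":0,"hand":-1},{"ax":0,"ay":0,"az":0,"x":0,"y":0,"z":0,"hand":-1}]' 60
python3 -m inch '[{"ax":0,"ay":0,"az":0,"x":0,"y":0,"z":0,"hand":-1},{"ax":0,"ay":0,"az":0,"x":0,"y":-20,"z":0,"hand":-1},{"ax":0,"ay":0,"az":0,"x":0,"y":-40,"z":0,"hand":-1},{"ax":0,"ay":0,"az":0,"x":0,"y":-40,"z":0,"hand":-1},{"ax":0,"ay":0,"az":0,"x":0,"y":0,"z":-30,"hand":-1}]' 60
python3 -m inch '[{"ax":0,"ay":0,"az":0,"x":0,"y":0,"z":-30,"hand":-1},{"ax":0,"ay":0,"az":0,"x":0,"y":0,"z":-30,"hand":-1},{"ax":0,"ay":0,"az":0,"x":0,"y":0,"z":0,"hand":-1},{"ax":0,"ay":0,"az":0,"x":0,"y":0,"z":0,"hand":-1}]' 60
python3 -c "
from h import *
snap('wrist','w8')
cv2.imwrite('pics/w8b.png',cv2.resize(cv2.imread('pics/w8.png')[:360],(800,514),interpolation=cv2.INTER_CUBIC))
delta([549,68,300],.09)"
```

```text
time: 13.07
eef_pos: [0.6934, 0.081, 0.2067]
tcp_rot: [0.703, -0.08, 0.08, -0.702]
contact_force: [-0.2, -0.4, -0.4]
opening: 0.827
time: 13.48
eef_pos: [0.6909, 0.0543, 0.3194]
tcp_rot: [-0.702, 0.071, -0.085, 0.704]
contact_force: [0.4, -1.0, 3.1]
opening: 1.001
time: 13.82
eef_pos: [0.6735, -0.009, 0.3077]
tcp_rot: [0.703, -0.08, 0.082, -0.702]
contact_force: [-0.1, -0.2, -0.7]
opening: 1.0
t 13.87 pos [673.7  -7.8 307.4] xyaw -0.227 ydir [ 0.002 -0.    -1.   ] q6 0.07 F [-1.   0.   0.2] open 1.001
 shift xyz [-138.6    7.2   45.8]
 rotvec [ 0.    -0.317  0.002]
```

View pics/w8b.png

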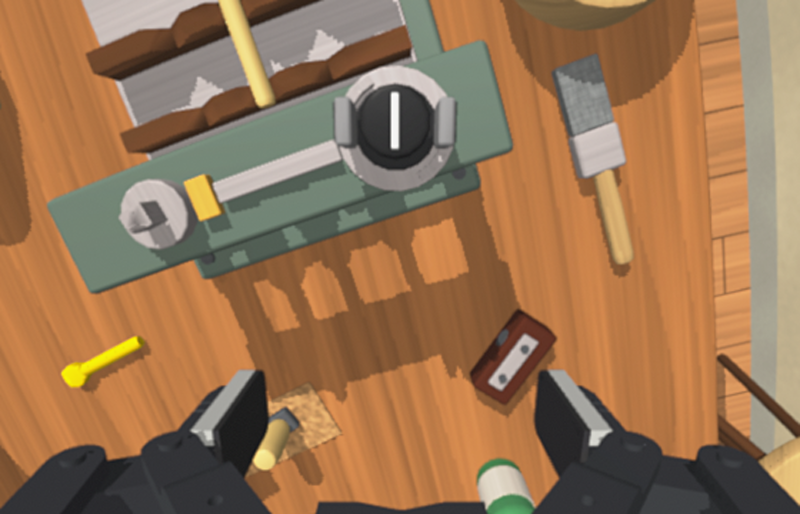

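The lock reads about 1.25 rad from the white line, and the peg is still in place. Next, the crank.

```bash

python3 -m inch '[{"ax":0,"ay":0,"az":0,"x":-22.8,"y":0,"z":-28.5,"hand":-1},{"ax":0,"ay":0,"az":0,"x":-22.8,"y":0,"z":-28.5,"hand":-1},{"ax":0,"ay":0,"az":0,"x":-22.8,"y":0,"z":-28.5,"hand":-1},{"ax":0,"ay":0,"az":0,"x":-22.8,"y":0,"z":-28.5,"hand":-1},{"ax":0,"ay":0,"az":0,"x":-22.8,"y":0,"z":-28.5,"hand":-1}]' >/dev/null
python3 -m inch '[{"ax":0,"ay":0,"az":0,"x":-22.8,"y":0,"z":-28.5,"hand":-1},{"ax":0,"ay":0,"az":0,"x":-22.8,"y":0,"z":-28.5,"hand":-1},{"ax":0,"ay":0,"az":0,"x":-22.8,"y":0,"z":-28.5,"hand":-1},{"ax":0,"ay":-0.12,"az":0,"x":0,"y":20,"z":0,"hand":-1},{"ax":0,"ay":-0.12,"az":0,"x":0,"y":20,"z":0,"hand":-1}]' >/dev/null
python3 -m inch '[{"ax":0,"ay":-0.12,"az":0,"x":0,"y":20,"z":0,"hand":-1},{"ax":0,"ay":-0.12,"az":0,"x":0,"y":20,"z":0,"hand":-1},{"ax":0,"ay":-0.12,"az":0,"x":0,"y":20,"z":0,"hand":-1},{"ax":0,"ay":-0.12,"az":0,"x":0,"y":0,"z":0,"hand":-1},{"ax":0,"ay":-0.12,"az":0,"x":0,"y":0,"z":0,"hand":-1}]' >/dev/null
python3 -m inch '[{"ax":0,"ay":-0.12,"az":0,"x":0,"y":0,"z":0,"hand":-1},{"ax":0,"ay":-0.12,"az":0,"x":0,"y":0,"z":0,"hand":-1},{"ax":0,"ay":-0.12,"az":0,"x":0,"y":0,"z":0,"hand":-1},{"ax":0,"ay":-0.12,"az":0,"x":0,"y":0,"z":0,"hand":-1},{"ax":0,"ay":-0.12,"az":0,"x":0,"y":0,"z":0,"hand":-1}]' >/dev/null
python3 -m inch '[{"ax":0,"ay":-0.12,"az":0,"x":0,"y":0,"z":0,"hand":-1},{"ax":0,"ay":-0.12,"az":0,"x":0,"y":0,"z":0,"hand":-1},{"ax":0,"ay":-0.12,"az":0,"x":0,"y":0,"z":0,"hand":-1},{"ax":0,"ay":-0.12,"az":0,"x":0,"y":0,"z":0,"hand":-1},{"ax":0,"ay":-0.12,"az":0,"x":0,"y":0,"z":0,"hand":-1}]' >/dev/null
python3 -m inch '[{"ax":0,"ay":-0.11,"az":0,"x":0,"y":0,"z":0,"hand":-1},{"ax":0,"ay":0,"az":0,"x":0,"y":0,"z":0,"hand":-1},{"ax":0,"ay":0,"az":0,"x":0,"y":0,"z":0,"hand":-1}]' >/dev/null
python3 - <<'E'
from h import *
delta([445,-189,34],1.926)
q=lambda u,v,z:np.round(onz('w8',(u*.7,v*.7),z)*1e3,1)
print('drum',q(155,213,.178)); print('mat corner',q(340,433,.004)); 
E
```

```text
t 16.20 pos [ 445.3 -188.   206.7] xyaw 1.923 ydir [ 0.001 -0.    -1.   ] q6 -2.53 F [ 0.1  0.2 -0.1] open 1.002
 shift xyz [ -0.7 172.7   0.7]
 rotvec [ 0.    -0.003 -0.001]
drum [546.8  68.4 178. ]
mat corner [ 563.  -197.2    4. ]
```

```bash

python3 -m inch '[{"ax":0,"ay":0,"az":0,"x":-0.7,"y":35,"z":0,"hand":-0.5},{"ax":0,"ay":0,"az":0,"x":0,"y":40,"z":0,"hand":-0.5},{"ax":0,"ay":0,"az":0,"x":0,"y":40,"z":0,"hand":-0.5},{"ax":0,"ay":0,"az":0,"x":0,"y":35,"z":0,"hand":-0.5},{"ax":0,"ay":0,"az":0,"x":0,"y":21,"z":0,"hand":-0.4}]' 80
python3 -m inch '[{"ax":0,"ay":0,"az":0,"x":0,"y":0,"z":0,"hand":0},{"ax":0,"ay":0,"az":0,"x":0,"y":0,"z":0,"hand":0.4},{"ax":0,"ay":0,"az":0,"x":0,"y":0,"z":0,"hand":1},{"ax":0,"ay":0,"az":0,"x":0,"y":0,"z":0,"hand":1},{"ax":0,"ay":0,"az":0,"x":0,"y":0,"z":0,"hand":1}]' 80
python3 -m inch '[{"ax":0,"ay":0,"az":0,"x":0,"y":-15,"z":0,"hand":1},{"ax":0,"ay":0,"az":0,"x":0,"y":-30,"z":0,"hand":1},{"ax":0,"ay":0,"az":0,"x":0,"y":-40,"z":0,"hand":1},{"ax":0,"ay":0,"az":0,"x":0,"y":-40,"z":0,"hand":1},{"ax":0,"ay":0,"az":0,"x":0,"y":-40,"z":0,"hand":1}]' 80
python3 -c "
from h import *
delta([548,68,320],1.66)"
```

```text
time: 16.62
eef_pos: [0.4431, -0.1874, 0.0316]
tcp_rot: [-0.403, -0.58, 0.58, 0.407]
contact_force: [-0.2, -0.5, -0.4]
opening: 0.706
time: 17.03
eef_pos: [0.4459, -0.1896, 0.0368]
tcp_rot: [-0.405, -0.58, 0.58, 0.403]
contact_force: [-0.2, -0.2, -2.9]
opening: 0.313
time: 17.45
eef_pos: [0.4445, -0.1886, 0.2026]
tcp_rot: [0.404, 0.58, -0.58, -0.404]
contact_force: [0.9, -0.5, -4.0]
opening: 0.316
t 17.45 pos [ 444.5 -188.6  202.6] xyaw 1.925 ydir [ 0.001 -0.    -1.   ] q6 -2.54 F [ 0.9 -0.5 -4. ] open 0.316
 shift xyz [ 204.8 -117.4 -186.1]
 rotvec [ 0.     0.265 -0.   ]
```

```bash

python3 -m inch '[{"ax":0,"ay":0.088,"az":0,"x":0,"y":-34,"z":0,"hand":1},{"ax":0,"ay":0.088,"az":0,"x":0,"y":-34,"z":0,"hand":1},{"ax":0,"ay":0.088,"az":0,"x":0,"y":-34,"z":0,"hand":1},{"ax":0,"ay":0,"az":0,"x":30.8,"y":0,"z":-21.6,"hand":1},{"ax":0,"ay":0,"az":0,"x":30.8,"y":0,"z":-21.6,"hand":1}]' 80 >/dev/null
python3 -m inch '[{"ax":0,"ay":0,"az":0,"x":30.8,"y":0,"z":-21.6,"hand":1},{"ax":0,"ay":0,"az":0,"x":30.8,"y":0,"z":-21.6,"hand":1},{"ax":0,"ay":0,"az":0,"x":30.8,"y":0,"z":-21.6,"hand":1},{"ax":0,"ay":0,"az":0,"x":30.8,"y":0,"z":-21.6,"hand":1},{"ax":0,"ay":0,"az":0,"x":30.8,"y":0,"z":-21.6,"hand":1}]' 80 >/dev/null
python3 -m inch '[{"ax":0,"ay":0,"az":0,"x":30.8,"y":0,"z":-21.6,"hand":1},{"ax":0,"ay":0,"az":0,"x":0,"y":0,"z":0,"hand":1},{"ax":0,"ay":0,"az":0,"x":0,"y":0,"z":0,"hand":1},{"ax":0,"ay":0,"az":0,"x":0,"y":0,"z":0,"hand":1}]' 80
python3 - <<'E'
from h import *
snap('wrist','w9')
delta([548,68,300],1.66)
d=proj('w9',[.548,.068,.195])[0]; print(d)
im=cv2.imread('pics/w9.png'); u,v=map(int,d); x0=min(max(u-50,0),460);y0=max(v-50,0)
print(x0,y0)
c=cv2.resize(im[y0:y0+100,x0:x0+100],(500,500),interpolation=cv2.INTER_CUBIC)
b=cv2.resize(im,(300,225)); b=cv2.copyMakeBorder(b,0,275,0,0,cv2.BORDER_CONSTANT)
cv2.imwrite('pics/w9b.png',cv2.hconcat([c,b]))
E
```

```text
time: 18.62
eef_pos: [0.5944, 0.0719, 0.3024]
tcp_rot: [-0.477, -0.522, 0.522, 0.477]
contact_force: [0.3, -0.0, -3.7]
opening: 0.315
t 18.67 pos [594.4  71.3 302.4] xyaw 1.660 ydir [-0. -0. -1.] q6 -1.71 F [-0.1  0.  -2.8] open 0.313
 shift xyz [ 0.8  2.4 46.5]
 rotvec [-0.  0. -0.]
[280.28603123 148.65868004]
230 98
```

View pics/w9b.png

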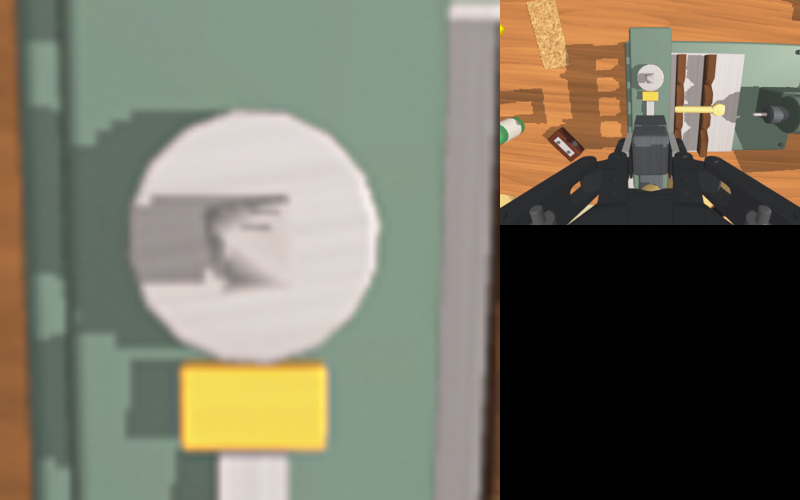

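The picture shows the square drive end aligned with the image axes, centre at about (280,147), drum centre (281,145).

```bash
python3 - <<'E'
from h import *
for z in(.195,.2,.205): print(onz('w9',(280,147),z)*1e3)
print(onz('w9',(281,145),.178)*1e3)
s=onz('w9',(280,147),.2)*1e3
delta([s[0],s[1],270],1.66)
E
```

```text
[546.8041025   67.67817409 195.        ]
[546.36455126  67.65472804 200.        ]
[545.92500001  67.63128198 205.        ]
[546.66126183  68.40638522 178.        ]
t 18.67 pos [594.4  71.3 302.4] xyaw 1.660 ydir [-0. -0. -1.] q6 -1.71 F [-0.1  0.  -2.8] open 0.313
 shift xyz [ 0.7 32.4 48.1]
 rotvec [-0.  0. -0.]
```

```bash

python3 -m inch '[{"ax":0,"ay":0,"az":0,"x":0.7,"y":0,"z":24,"hand":1},{"ax":0,"ay":0,"az":0,"x":0,"y":0,"z":23.4,"hand":1},{"ax":0,"ay":0,"az":0,"x":0,"y":30,"z":0,"hand":1},{"ax":0,"ay":0,"az":0,"x":0,"y":25,"z":0,"hand":1},{"ax":0,"ay":0,"az":0,"x":0,"y":0,"z":0,"hand":1}]' 80 
python3 -m inch '[{"ax":0,"ay":0,"az":0,"x":0,"y":4,"z":0,"hand":1},{"ax":0,"ay":0,"az":0,"x":0,"y":4,"z":0,"hand":1},{"ax":0,"ay":0,"az":0,"x":0,"y":4,"z":0,"hand":1}]' 80 
python3 -c "
from h import *
delta([546.5,67.7,211],1.66)"
```

```text
time: 19.08
eef_pos: [0.5436, 0.0671, 0.2418]
tcp_rot: [-0.475, -0.519, 0.524, 0.48]
contact_force: [-1.0, -0.4, -4.3]
opening: 0.312
time: 19.33
eef_pos: [0.5488, 0.0678, 0.2372]
tcp_rot: [0.478, 0.523, -0.521, -0.476]
contact_force: [-0.4, -0.3, -2.2]
opening: 0.314
t 19.33 pos [548.8  67.8 237.2] xyaw 1.660 ydir [ 0.004 -0.    -1.   ] q6 -1.72 F [-0.4 -0.3 -2.2] open 0.314
 shift xyz [ 0.2 26.2  2.4]
 rotvec [ 0.004  0.    -0.001]
```

```bash

python3 -m inch '[{"ax":0,"ay":0,"az":0,"x":0,"y":4,"z":1,"hand":1},{"ax":0,"ay":0,"az":0,"x":0,"y":4,"z":0,"hand":1},{"ax":0,"ay":0,"az":0,"x":0,"y":0,"z":0,"hand":1}]' 80 
python3 -m inch '[{"ax":0,"ay":0,"az":0,"x":0,"y":4,"z":0,"hand":1},{"ax":0,"ay":0,"az":0,"x":0,"y":0,"z":0,"hand":1}]' 80 
python3 -c "
from h import *
delta([546.5,67.7,211],1.66)"
```

```text
time: 19.58
eef_pos: [0.5472, 0.068, 0.2272]
tcp_rot: [0.478, 0.522, -0.522, -0.476]
contact_force: [1.8, -1.9, -3.5]
opening: 0.316
time: 19.75
eef_pos: [0.5473, 0.068, 0.2234]
tcp_rot: [0.478, 0.522, -0.522, -0.476]
contact_force: [2.6, -0.5, -4.1]
opening: 0.314
t 19.75 pos [547.3  68.  223.4] xyaw 1.661 ydir [ 0.002 -0.001 -1.   ] q6 -1.72 F [ 2.6 -0.5 -4.1] open 0.314
 shift xyz [-0.2 12.4  0.8]
 rotvec [ 0.002  0.001 -0.001]
```

```bash

python3 -m inch '[{"ax":0,"ay":0,"az":0,"x":0,"y":4,"z":0,"hand":1},{"ax":0,"ay":0,"az":0,"x":0,"y":4,"z":0,"hand":1},{"ax":0,"ay":0,"az":0,"x":0,"y":0,"z":0,"hand":1}]' 80 
python3 -m inch '[{"ax":0,"ay":0,"az":0,"x":0,"y":4,"z":0,"hand":1},{"ax":0,"ay":0,"az":0,"x":0,"y":0,"z":0,"hand":1}]' 80 
python3 -c "
from h import *
delta([546.5,67.7,211],1.66)"
```

```text
time: 20.0
eef_pos: [0.5473, 0.068, 0.215]
tcp_rot: [0.478, 0.522, -0.522, -0.476]
contact_force: [3.9, -2.3, -3.7]
opening: 0.316
time: 20.17
eef_pos: [0.5475, 0.068, 0.2135]
tcp_rot: [0.478, 0.522, -0.522, -0.476]
contact_force: [0.8, -1.0, 5.0]
opening: 0.316
t 20.17 pos [547.5  68.  213.5] xyaw 1.661 ydir [ 0.002 -0.001 -1.   ] q6 -1.72 F [ 0.8 -1.   5. ] open 0.316
 shift xyz [-0.2  2.5  1. ]
 rotvec [ 0.002  0.001 -0.001]
```

The hub is seated (upward force at TCP z 213.5). Release it, then touch the bridge top (166 mm known) and the table top with the shut fingertips to get exact heights.

```bash

python3 -m inch '[{"ax":0,"ay":0,"az":0,"x":0,"y":0,"z":0,"hand":0},{"ax":0,"ay":0,"az":0,"x":0,"y":0,"z":0,"hand":-0.3},{"ax":0,"ay":0,"az":0,"x":0,"y":0,"z":0,"hand":-0.3},{"ax":0,"ay":0,"az":0,"x":0,"y":-30,"z":0,"hand":-0.3},{"ax":0,"ay":0,"az":0,"x":0,"y":-30,"z":0,"hand":-0.3}]' 40 
python3 -m inch '[{"ax":0,"ay":0,"az":0,"x":0,"y":-20,"z":0,"hand":1},{"ax":0,"ay":0,"az":0,"x":0,"y":0,"z":25,"hand":1},{"ax":0,"ay":0,"az":0,"x":0,"y":0,"z":22,"hand":1},{"ax":0,"ay":0,"az":0,"x":0,"y":35,"z":0,"hand":1},{"ax":0,"ay":0,"az":0,"x":0,"y":35,"z":0,"hand":1}]' 40 
python3 -m inch '[{"ax":0,"ay":0,"az":0,"x":0,"y":28,"z":0,"hand":1},{"ax":0,"ay":0,"az":0,"x":0,"y":8,"z":0,"hand":1},{"ax":0,"ay":0,"az":0,"x":0,"y":4,"z":0,"hand":1},{"ax":0,"ay":0,"az":0,"x":0,"y":0,"z":0,"hand":1},{"ax":0,"ay":0,"az":0,"x":0,"y":0,"z":0,"hand":1}]' 40 
python3 -c "
from h import *
delta([500,63.8,177],1.66)"
```

```text
time: 20.58
eef_pos: [0.5447, 0.0686, 0.2687]
tcp_rot: [-0.475, -0.52, 0.524, 0.479]
contact_force: [0.6, 0.4, 0.6]
opening: 0.648
time: 21.0
eef_pos: [0.5007, 0.0642, 0.2235]
tcp_rot: [0.479, 0.524, -0.52, -0.475]
contact_force: [0.3, -0.4, -1.3]
opening: 0.003
time: 21.42
eef_pos: [0.501, 0.064, 0.183]
tcp_rot: [0.478, 0.523, -0.521, -0.476]
contact_force: [0.8, 0.3, -0.0]
opening: -0.001
t 21.42 pos [501.  64. 183.] xyaw 1.661 ydir [ 0.003 -0.    -1.   ] q6 -1.74 F [ 0.8  0.3 -0. ] open -0.001
 shift xyz [-0.1  6.   1.1]
 rotvec [ 0.003  0.001 -0.   ]
```

```bash

for a in 1; do
python3 -m inch '[{"ax":0,"ay":0,"az":0,"x":0,"y":4,"z":0,"hand":1},{"ax":0,"ay":0,"az":0,"x":0,"y":0,"z":0,"hand":1}]' | grep -E "eef|contact"
python3 -m inch '[{"ax":0,"ay":0,"az":0,"x":0,"y":2,"z":0,"hand":1},{"ax":0,"ay":0,"az":0,"x":0,"y":0,"z":0,"hand":1}]' | grep -E "eef|contact"
python3 -m inch '[{"ax":0,"ay":0,"az":0,"x":0,"y":1.5,"z":0,"hand":1},{"ax":0,"ay":0,"az":0,"x":0,"y":0,"z":0,"hand":1}]' | grep -E "eef|contact"
python3 -m inch '[{"ax":0,"ay":0,"az":0,"x":0,"y":1.5,"z":0,"hand":1},{"ax":0,"ay":0,"az":0,"x":0,"y":0,"z":0,"hand":1}]' | grep -E "eef|contact"
done
```

```text
eef_pos: [0.5007, 0.064, 0.1785]
contact_force: [-0.5, -1.5, -0.2]
eef_pos: [0.5008, 0.0639, 0.1771]
contact_force: [-0.7, 0.3, 6.0]
eef_pos: [0.5008, 0.0639, 0.177]
contact_force: [-4.0, 0.4, 10.9]
eef_pos: [0.5008, 0.064, 0.177]
contact_force: [-7.8, 0.3, 17.3]
```

```bash

python3 -m inch '[{"ax":0,"ay":0,"az":0,"x":0,"y":-40,"z":0,"hand":1},{"ax":0,"ay":0,"az":0,"x":0,"y":-40,"z":0,"hand":1},{"ax":0,"ay":0,"az":0,"x":39.1,"y":0,"z":-10.1,"hand":1},{"ax":0,"ay":0,"az":0,"x":39.1,"y":0,"z":-10.1,"hand":1},{"ax":0,"ay":0,"az":0,"x":39.1,"y":0,"z":-10.1,"hand":1}]' 40 |grep eef
python3 -m inch '[{"ax":0,"ay":0,"az":0,"x":39.1,"y":0,"z":-10.1,"hand":1},{"ax":0,"ay":0,"az":0,"x":0,"y":40,"z":0,"hand":1},{"ax":0,"ay":0,"az":0,"x":0,"y":40,"z":0,"hand":1},{"ax":0,"ay":0,"az":0,"x":0,"y":40,"z":0,"hand":1},{"ax":0,"ay":0,"az":0,"x":0,"y":25,"z":0,"hand":1}]' 40 |grep eef
python3 -m inch '[{"ax":0,"ay":0,"az":0,"x":0,"y":8,"z":0,"hand":1},{"ax":0,"ay":0,"az":0,"x":0,"y":0,"z":0,"hand":1},{"ax":0,"ay":0,"az":0,"x":0,"y":0,"z":0,"hand":1}]' 40 | grep -E "eef|contact"
python3 -m inch '[{"ax":0,"ay":0,"az":0,"x":0,"y":3,"z":0,"hand":1},{"ax":0,"ay":0,"az":0,"x":0,"y":0,"z":0,"hand":1}]' | grep -E "eef|contact"
python3 -m inch '[{"ax":0,"ay":0,"az":0,"x":0,"y":3,"z":0,"hand":1},{"ax":0,"ay":0,"az":0,"x":0,"y":0,"z":0,"hand":1}]' | grep -E "eef|contact"
```

```text
eef_pos: [0.5203, 0.1845, 0.2541]
eef_pos: [0.5236, 0.2234, 0.103]
eef_pos: [0.5269, 0.2235, 0.1004]
contact_force: [0.3, 0.2, -0.4]
eef_pos: [0.5276, 0.2237, 0.0986]
contact_force: [-0.3, 0.2, -0.2]
eef_pos: [0.5265, 0.2234, 0.0941]
contact_force: [-0.2, 0.6, 0.5]
```

```bash

python3 -m inch '[{"ax":0,"ay":0,"az":0,"x":0,"y":3,"z":0,"hand":1},{"ax":0,"ay":0,"az":0,"x":0,"y":0,"z":0,"hand":1}]' | grep -E "eef|contact"
python3 -m inch '[{"ax":0,"ay":0,"az":0,"x":0,"y":3,"z":0,"hand":1},{"ax":0,"ay":0,"az":0,"x":0,"y":0,"z":0,"hand":1}]' | grep -E "eef|contact"
python3 -m inch '[{"ax":0,"ay":0,"az":0,"x":0,"y":2.5,"z":0,"hand":1},{"ax":0,"ay":0,"az":0,"x":0,"y":0,"z":0,"hand":1}]' | grep -E "eef|contact"
python3 -m inch '[{"ax":0,"ay":0,"az":0,"x":0,"y":2,"z":0,"hand":1},{"ax":0,"ay":0,"az":0,"x":0,"y":0,"z":0,"hand":1}]' | grep -E "eef|contact"
```

```text
eef_pos: [0.5258, 0.2233, 0.0901]
contact_force: [0.4, -0.2, 0.0]
eef_pos: [0.526, 0.2234, 0.0898]
contact_force: [-6.4, -2.1, 12.9]
eef_pos: [0.526, 0.2234, 0.0898]
contact_force: [-11.9, -3.6, 24.5]
eef_pos: [0.526, 0.2234, 0.0897]
contact_force: [-16.8, -5.0, 32.3]
```

Table top is at 78.8 mm, so the pegs' centre line is at 104.8 mm and needs +34.2 mm = 4.275 turns. Going to the grip.

```bash

python3 -m inch '[{"ax":0,"ay":0,"az":0,"x":0,"y":-40,"z":0,"hand":1},{"ax":0,"ay":0,"az":0,"x":0,"y":-40,"z":0,"hand":1},{"ax":0,"ay":0,"az":0,"x":0,"y":-40,"z":0,"hand":1},{"ax":0,"ay":0,"az":0,"x":0,"y":-40,"z":0,"hand":1},{"ax":0,"ay":0,"az":0,"x":0,"y":-40,"z":0,"hand":0}]' 60 |grep eef
python3 -m inch '[{"ax":0,"ay":0,"az":0,"x":-31.3,"y":0,"z":-14.4,"hand":-0.3},{"ax":0,"ay":0,"az":0,"x":-31.3,"y":0,"z":-14.4,"hand":-0.3},{"ax":0,"ay":0,"az":0,"x":-31.3,"y":0,"z":-14.4,"hand":-0.3},{"ax":0,"ay":0,"az":0,"x":-31.3,"y":0,"z":-14.4,"hand":-0.3},{"ax":0,"ay":0,"az":0,"x":-31.3,"y":0,"z":-14.4,"hand":-0.3}]' |grep eef
python3 -m inch '[{"ax":0,"ay":0,"az":0,"x":0,"y":0,"z":0,"hand":-0.3},{"ax":0,"ay":0,"az":0,"x":0,"y":0,"z":0,"hand":-0.3},{"ax":0,"ay":0,"az":0,"x":0,"y":0,"z":0,"hand":-0.3}]' |grep eef
python3 - <<'E'
from h import *
snap('wrist','w10')
delta([611.5,73.8,230],1.66)
im=cv2.imread('pics/w10.png'); hsv=cv2.cvtColor(im,cv2.COLOR_BGR2HSV)
print(proj('w10',[[.6115,.0738,.257],[.5468,.068,.2207]]))
E
```

```text
eef_pos: [0.5255, 0.2233, 0.2847]
eef_pos: [0.6123, 0.0727, 0.2828]
eef_pos: [0.6114, 0.0743, 0.2824]
t 25.30 pos [611.3  74.8 282.5] xyaw 1.662 ydir [-0.001  0.    -1.   ] q6 -1.70 F [-0. -0.  0.] open 0.650
 shift xyz [-1.1 52.5 -0.2]
 rotvec [-0.001  0.002  0.001]
[[278.41888302 251.45078254]
 [278.71953865 124.61419559]]
```

```bash

python3 -m inch '[{"ax":0,"ay":0,"az":0,"x":-1,"y":25,"z":0,"hand":-0.3},{"ax":0,"ay":0,"az":0,"x":0,"y":27.5,"z":0,"hand":-0.3},{"ax":0,"ay":0,"az":0,"x":0,"y":0,"z":0,"hand":0.2},{"ax":0,"ay":0,"az":0,"x":0,"y":0,"z":0,"hand":1},{"ax":0,"ay":0,"az":0,"x":0,"y":0,"z":0,"hand":1}]' 60 
python3 -m inch '[{"ax":0,"ay":0,"az":0,"x":0,"y":0,"z":0,"hand":1},{"ax":0,"ay":0,"az":0,"x":0,"y":0,"z":0,"hand":1}]' 60 
python3 -c "
from h import *
delta([611.5,73.8,230],1.66)
snap('wrist','w11');cv2.imwrite('pics/w11b.png',cv2.imread('pics/w11.png'))"
```

```text
time: 25.72
eef_pos: [0.6115, 0.074, 0.2313]
tcp_rot: [-0.476, -0.522, 0.523, 0.477]
contact_force: [-3.0, 0.4, -3.9]
opening: 0.279
time: 25.88
eef_pos: [0.6115, 0.0734, 0.231]
tcp_rot: [-0.477, -0.522, 0.522, 0.477]
contact_force: [-2.8, 0.4, -2.9]
opening: 0.274
t 25.88 pos [611.5  73.4 231. ] xyaw 1.662 ydir [-0.001 -0.    -1.   ] q6 -1.71 F [-2.8  0.4 -2.9] open 0.274
 shift xyz [ 0.4  1.  -0. ]
 rotvec [-0.001  0.002  0.   ]
```

View pics/w11b.png

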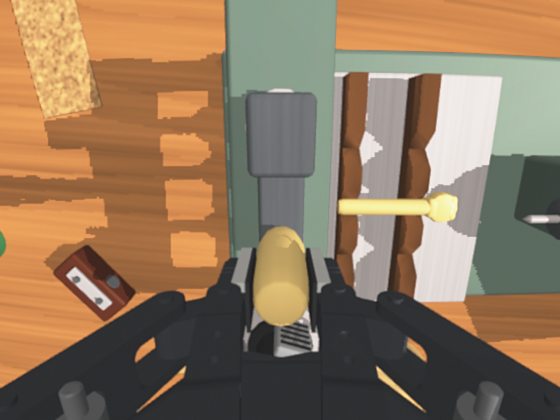

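The grip is held between the pads, the hub sits square at (282,135) on the drum, and the peg is in place. First quarter turn clockwise.

```bash

python3 -m inch '[{"ax":0,"ay":0,"az":0,"x":-20.1,"y":0,"z":3.2,"hand":1},{"ax":0,"ay":0,"az":0,"x":-18.1,"y":0,"z":9.2,"hand":1},{"ax":0,"ay":0,"az":0,"x":-14.4,"y":0,"z":14.4,"hand":1},{"ax":0,"ay":0,"az":0,"x":-9.2,"y":0,"z":18.1,"hand":1},{"ax":0,"ay":0,"az":0,"x":-3.2,"y":0,"z":20.1,"hand":1}]' 80
python3 -m inch '[{"ax":0,"ay":0,"az":0,"x":0,"y":0,"z":0,"hand":1},{"ax":0,"ay":0,"az":0,"x":0,"y":0,"z":0,"hand":1}]' 80
python3 -c "
from h import *
delta([552.6,3.3,230],1.66)"
```

```text
time: 26.35
eef_pos: [0.5564, 0.0023, 0.2344]
tcp_rot: [0.48, 0.525, -0.518, -0.475]
contact_force: [4.3, 3.4, 4.4]
opening: 0.269
time: 26.52
eef_pos: [0.5545, 0.0023, 0.2346]
tcp_rot: [0.479, 0.524, -0.52, -0.475]
contact_force: [-2.1, 1.6, 5.8]
opening: 0.272
t 26.52 pos [554.5   2.3 234.6] xyaw 1.660 ydir [ 0.008  0.    -1.   ] q6 -1.84 F [-2.1  1.6  5.8] open 0.272
 shift xyz [1.2 4.6 1.8]
 rotvec [ 0.008 -0.    -0.   ]
```

```bash

python3 -m inch '[{"ax":0,"ay":0,"az":0,"x":3.2,"y":0,"z":20.1,"hand":1},{"ax":0,"ay":0,"az":0,"x":9.2,"y":0,"z":18.1,"hand":1},{"ax":0,"ay":0,"az":0,"x":14.4,"y":0,"z":14.4,"hand":1},{"ax":0,"ay":0,"az":0,"x":18.1,"y":0,"z":9.2,"hand":1},{"ax":0,"ay":0,"az":0,"x":20.1,"y":0,"z":3.2,"hand":1}]' 80
python3 -m inch '[{"ax":0,"ay":0,"az":0,"x":20.1,"y":0,"z":-3.2,"hand":1},{"ax":0,"ay":0,"az":0,"x":18.1,"y":0,"z":-9.2,"hand":1},{"ax":0,"ay":0,"az":0,"x":14.4,"y":0,"z":-14.4,"hand":1},{"ax":0,"ay":0,"az":0,"x":9.2,"y":0,"z":-18.1,"hand":1},{"ax":0,"ay":0,"az":0,"x":3.2,"y":0,"z":-20.1,"hand":1}]' 80
python3 -m inch '[{"ax":0,"ay":0,"az":0,"x":-3.2,"y":0,"z":-20.1,"hand":1},{"ax":0,"ay":0,"az":0,"x":-9.2,"y":0,"z":-18.1,"hand":1},{"ax":0,"ay":0,"az":0,"x":-14.4,"y":0,"z":-14.4,"hand":1},{"ax":0,"ay":0,"az":0,"x":-18.1,"y":0,"z":-9.2,"hand":1},{"ax":0,"ay":0,"az":0,"x":-20.1,"y":0,"z":-3.2,"hand":1}]' 80
python3 -c "
from h import *
delta([611.5,73.8,230],1.66)"
```

```text
time: 26.93
eef_pos: [0.4815, 0.0575, 0.2368]
tcp_rot: [-0.48, -0.519, 0.525, 0.475]
contact_force: [-17.0, -6.3, 20.1]
opening: 0.27
time: 27.35
eef_pos: [0.5434, 0.1326, 0.2344]
tcp_rot: [0.479, 0.524, -0.522, -0.473]
contact_force: [-4.0, -8.0, 3.5]
opening: 0.276
time: 27.77
eef_pos: [0.6115, 0.0734, 0.2311]
tcp_rot: [-0.475, -0.522, 0.523, 0.478]
contact_force: [-11.1, 2.2, 2.5]
opening: 0.273
t 27.77 pos [611.5  73.4 231.1] xyaw 1.662 ydir [-0.005  0.002 -1.   ] q6 -1.71 F [-11.1   2.2   2.5] open 0.273
 shift xyz [ 0.4  1.1 -0. ]
 rotvec [-0.004  0.002  0.002]
```

One turn done, with moderate forces. Two more turns.

```bash

python3 -m inch '[{"ax":0,"ay":0,"az":0,"x":-20.1,"y":0,"z":3.2,"hand":1},{"ax":0,"ay":0,"az":0,"x":-18.1,"y":0,"z":9.2,"hand":1},{"ax":0,"ay":0,"az":0,"x":-14.4,"y":0,"z":14.4,"hand":1},{"ax":0,"ay":0,"az":0,"x":-9.2,"y":0,"z":18.1,"hand":1},{"ax":0,"ay":0,"az":0,"x":-3.2,"y":0,"z":20.1,"hand":1}]' 80 | grep -E "eef|open|cont"
python3 -m inch '[{"ax":0,"ay":0,"az":0,"x":3.2,"y":0,"z":20.1,"hand":1},{"ax":0,"ay":0,"az":0,"x":9.2,"y":0,"z":18.1,"hand":1},{"ax":0,"ay":0,"az":0,"x":14.4,"y":0,"z":14.4,"hand":1},{"ax":0,"ay":0,"az":0,"x":18.1,"y":0,"z":9.2,"hand":1},{"ax":0,"ay":0,"az":0,"x":20.1,"y":0,"z":3.2,"hand":1}]' 80| grep -E "eef|open|cont"
python3 -m inch '[{"ax":0,"ay":0,"az":0,"x":20.1,"y":0,"z":-3.2,"hand":1},{"ax":0,"ay":0,"az":0,"x":18.1,"y":0,"z":-9.2,"hand":1},{"ax":0,"ay":0,"az":0,"x":14.4,"y":0,"z":-14.4,"hand":1},{"ax":0,"ay":0,"az":0,"x":9.2,"y":0,"z":-18.1,"hand":1},{"ax":0,"ay":0,"az":0,"x":3.2,"y":0,"z":-20.1,"hand":1}]' 80| grep -E "eef|open|cont"
python3 -m inch '[{"ax":0,"ay":0,"az":0,"x":-3.2,"y":0,"z":-20.1,"hand":1},{"ax":0,"ay":0,"az":0,"x":-9.2,"y":0,"z":-18.1,"hand":1},{"ax":0,"ay":0,"az":0,"x":-14.4,"y":0,"z":-14.4,"hand":1},{"ax":0,"ay":0,"az":0,"x":-18.1,"y":0,"z":-9.2,"hand":1},{"ax":0,"ay":0,"az":0,"x":-20.1,"y":0,"z":-3.2,"hand":1}]' 80| grep -E "eef|open|cont"
python3 -m inch '[{"ax":0,"ay":0,"az":0,"x":-20.1,"y":0,"z":3.2,"hand":1},{"ax":0,"ay":0,"az":0,"x":-18.1,"y":0,"z":9.2,"hand":1},{"ax":0,"ay":0,"az":0,"x":-14.4,"y":0,"z":14.4,"hand":1},{"ax":0,"ay":0,"az":0,"x":-9.2,"y":0,"z":18.1,"hand":1},{"ax":0,"ay":0,"az":0,"x":-3.2,"y":0,"z":20.1,"hand":1}]' 80 | grep -E "eef|open|cont"
python3 -m inch '[{"ax":0,"ay":0,"az":0,"x":3.2,"y":0,"z":20.1,"hand":1},{"ax":0,"ay":0,"az":0,"x":9.2,"y":0,"z":18.1,"hand":1},{"ax":0,"ay":0,"az":0,"x":14.4,"y":0,"z":14.4,"hand":1},{"ax":0,"ay":0,"az":0,"x":18.1,"y":0,"z":9.2,"hand":1},{"ax":0,"ay":0,"az":0,"x":20.1,"y":0,"z":3.2,"hand":1}]' 80| grep -E "eef|open|cont"
python3 -m inch '[{"ax":0,"ay":0,"az":0,"x":20.1,"y":0,"z":-3.2,"hand":1},{"ax":0,"ay":0,"az":0,"x":18.1,"y":0,"z":-9.2,"hand":1},{"ax":0,"ay":0,"az":0,"x":14.4,"y":0,"z":-14.4,"hand":1},{"ax":0,"ay":0,"az":0,"x":9.2,"y":0,"z":-18.1,"hand":1},{"ax":0,"ay":0,"az":0,"x":3.2,"y":0,"z":-20.1,"hand":1}]' 80| grep -E "eef|open|cont"
python3 -m inch '[{"ax":0,"ay":0,"az":0,"x":-3.2,"y":0,"z":-20.1,"hand":1},{"ax":0,"ay":0,"az":0,"x":-9.2,"y":0,"z":-18.1,"hand":1},{"ax":0,"ay":0,"az":0,"x":-14.4,"y":0,"z":-14.4,"hand":1},{"ax":0,"ay":0,"az":0,"x":-18.1,"y":0,"z":-9.2,"hand":1},{"ax":0,"ay":0,"az":0,"x":-20.1,"y":0,"z":-3.2,"hand":1}]' 80| grep -E "eef|open|cont"
python3 -c "
from h import *
delta([611.5,73.8,230],1.66)"
```

```text
eef_pos: [0.5564, 0.0023, 0.2342]
contact_force: [3.7, 3.8, 6.1]
opening: 0.27
eef_pos: [0.4817, 0.0574, 0.2373]
contact_force: [-15.6, -6.6, 20.0]
opening: 0.278
eef_pos: [0.5434, 0.1326, 0.2345]
contact_force: [-3.6, -10.2, 3.9]
opening: 0.27
eef_pos: [0.6115, 0.0733, 0.2312]
contact_force: [-11.0, 2.5, 3.3]
opening: 0.274
eef_pos: [0.5564, 0.0023, 0.2342]
contact_force: [4.0, 4.1, 6.3]
opening: 0.275
eef_pos: [0.4816, 0.0575, 0.2372]
contact_force: [-16.5, -6.3, 19.3]
opening: 0.273
eef_pos: [0.5434, 0.1326, 0.2345]
contact_force: [-3.2, -9.3, 3.8]
opening: 0.272
eef_pos: [0.6114, 0.0733, 0.2312]
contact_force: [-10.8, 3.2, 2.9]
opening: 0.273
t 31.10 pos [611.4  73.3 231.2] xyaw 1.662 ydir [-0.005  0.002 -1.   ] q6 -1.71 F [-10.8   3.2   2.9] open 0.273
 shift xyz [ 0.5  1.2 -0.1]
 rotvec [-0.005  0.002  0.002]
```

```bash

python3 -m inch '[{"ax":0,"ay":0,"az":0,"x":-20.1,"y":0,"z":3.2,"hand":1},{"ax":0,"ay":0,"az":0,"x":-18.1,"y":0,"z":9.2,"hand":1},{"ax":0,"ay":0,"az":0,"x":-14.4,"y":0,"z":14.4,"hand":1},{"ax":0,"ay":0,"az":0,"x":-9.2,"y":0,"z":18.1,"hand":1},{"ax":0,"ay":0,"az":0,"x":-3.2,"y":0,"z":20.1,"hand":1}]' 80 | grep -E "eef|open|cont"
python3 -m inch '[{"ax":0,"ay":0,"az":0,"x":3.2,"y":0,"z":20.1,"hand":1},{"ax":0,"ay":0,"az":0,"x":9.2,"y":0,"z":18.1,"hand":1},{"ax":0,"ay":0,"az":0,"x":14.4,"y":0,"z":14.4,"hand":1},{"ax":0,"ay":0,"az":0,"x":18.1,"y":0,"z":9.2,"hand":1},{"ax":0,"ay":0,"az":0,"x":20.1,"y":0,"z":3.2,"hand":1}]' 80| grep -E "eef|open|cont"
python3 -m inch '[{"ax":0,"ay":0,"az":0,"x":20.1,"y":0,"z":-3.2,"hand":1},{"ax":0,"ay":0,"az":0,"x":18.1,"y":0,"z":-9.2,"hand":1},{"ax":0,"ay":0,"az":0,"x":14.4,"y":0,"z":-14.4,"hand":1},{"ax":0,"ay":0,"az":0,"x":9.2,"y":0,"z":-18.1,"hand":1},{"ax":0,"ay":0,"az":0,"x":3.2,"y":0,"z":-20.1,"hand":1}]' 80| grep -E "eef|open|cont"
python3 -m inch '[{"ax":0,"ay":0,"az":0,"x":-3.2,"y":0,"z":-20.1,"hand":1},{"ax":0,"ay":0,"az":0,"x":-9.2,"y":0,"z":-18.1,"hand":1},{"ax":0,"ay":0,"az":0,"x":-14.4,"y":0,"z":-14.4,"hand":1},{"ax":0,"ay":0,"az":0,"x":-18.1,"y":0,"z":-9.2,"hand":1},{"ax":0,"ay":0,"az":0,"x":-20.1,"y":0,"z":-3.2,"hand":1}]' 80| grep -E "eef|open|cont"
python3 -m inch '[{"ax":0,"ay":0,"az":0,"x":-20.1,"y":0,"z":3.2,"hand":1},{"ax":0,"ay":0,"az":0,"x":-18.1,"y":0,"z":9.2,"hand":1},{"ax":0,"ay":0,"az":0,"x":-14.4,"y":0,"z":14.4,"hand":1},{"ax":0,"ay":0,"az":0,"x":-9.2,"y":0,"z":18.1,"hand":1},{"ax":0,"ay":0,"az":0,"x":-3.2,"y":0,"z":20.1,"hand":1}]' 80 | grep -E "eef|open|cont"
python3 -m inch '[{"ax":0,"ay":0,"az":0,"x":3.2,"y":0,"z":20.1,"hand":1},{"ax":0,"ay":0,"az":0,"x":0,"y":0,"z":0,"hand":1},{"ax":0,"ay":0,"az":0,"x":0,"y":0,"z":0,"hand":1},{"ax":0,"ay":0,"az":0,"x":0,"y":0,"z":0,"hand":1}]' 80| grep -E "eef|open|cont"
python3 - <<'E'
from h import *
delta([552.6-20,5,230],1.66)
s=get_state();p=s['eef_pos'][:2]*1e3-np.array([546.8,68]);print('crank angle deg',np.degrees(np.arctan2(p[1],p[0])),np.linalg.norm(p))
E
```

```text
eef_pos: [0.5564, 0.0023, 0.2342]
contact_force: [3.3, 4.2, 5.9]
opening: 0.276
eef_pos: [0.4816, 0.0574, 0.2372]
contact_force: [-16.6, -6.6, 20.0]
opening: 0.274
eef_pos: [0.5434, 0.1326, 0.2345]
contact_force: [-2.8, -9.7, 3.6]
opening: 0.274
eef_pos: [0.6114, 0.0733, 0.2313]
contact_force: [-11.8, 2.1, 3.0]
opening: 0.272
eef_pos: [0.5564, 0.0023, 0.2342]
contact_force: [2.5, 4.8, 5.8]
opening: 0.276
eef_pos: [0.5353, 0.0027, 0.2353]
contact_force: [-1.8, -2.9, 7.6]
opening: 0.272
t 33.52 pos [535.3   2.7 235.3] xyaw 1.660 ydir [ 0.01  -0.003 -1.   ] q6 -1.84 F [-1.8 -2.9  7.6] open 0.272
 shift xyz [2.5 5.2 2.5]
 rotvec [ 0.01   0.    -0.004]
crank angle deg -100.02772004958886 66.29698298230404
```

Crank at -100°, expected centre line about 138.9 mm. Verify by touching the table again.

```bash

python3 -m inch '[{"ax":0,"ay":0,"az":0,"x":0,"y":0,"z":0,"hand":0},{"ax":0,"ay":0,"az":0,"x":0,"y":0,"z":0,"hand":-0.3},{"ax":0,"ay":0,"az":0,"x":0,"y":0,"z":0,"hand":-0.3},{"ax":0,"ay":0,"az":0,"x":0,"y":-30,"z":0,"hand":-0.3},{"ax":0,"ay":0,"az":0,"x":0,"y":-30,"z":0,"hand":-0.3}]' 40 |grep eef
python3 -m inch '[{"ax":0,"ay":0,"az":0,"x":36.8,"y":0,"z":-1.8,"hand":1},{"ax":0,"ay":0,"az":0,"x":36.8,"y":0,"z":-1.8,"hand":1},{"ax":0,"ay":0,"az":0,"x":36.8,"y":0,"z":-1.8,"hand":1},{"ax":0,"ay":0,"az":0,"x":36.8,"y":0,"z":-1.8,"hand":1},{"ax":0,"ay":0,"az":0,"x":36.8,"y":0,"z":-1.8,"hand":1}]' 40 |grep eef
python3 -m inch '[{"ax":0,"ay":0,"az":0,"x":36.8,"y":0,"z":-1.8,"hand":1},{"ax":0,"ay":0,"az":0,"x":0,"y":40,"z":0,"hand":1},{"ax":0,"ay":0,"az":0,"x":0,"y":40,"z":0,"hand":1},{"ax":0,"ay":0,"az":0,"x":0,"y":40,"z":0,"hand":1},{"ax":0,"ay":0,"az":0,"x":0,"y":20,"z":0,"hand":1}]' 40 |grep eef
python3 -m inch '[{"ax":0,"ay":0,"az":0,"x":0,"y":12,"z":0,"hand":1},{"ax":0,"ay":0,"az":0,"x":0,"y":0,"z":0,"hand":1},{"ax":0,"ay":0,"az":0,"x":0,"y":0,"z":0,"hand":1}]' 40 | grep -E "eef|contact"
```

```text
eef_pos: [0.5313, 0.0041, 0.2879]
eef_pos: [0.5247, 0.1896, 0.2899]
eef_pos: [0.5202, 0.2246, 0.1442]
eef_pos: [0.524, 0.2248, 0.1386]
contact_force: [-0.5, 0.2, 0.9]
```

```bash

python3 -m inch '[{"ax":0,"ay":0,"az":0,"x":0,"y":5,"z":0,"hand":1},{"ax":0,"ay":0,"az":0,"x":0,"y":0,"z":0,"hand":1}]' | grep -E "eef|contact"
python3 -m inch '[{"ax":0,"ay":0,"az":0,"x":0,"y":4,"z":0,"hand":1},{"ax":0,"ay":0,"az":0,"x":0,"y":0,"z":0,"hand":1}]' | grep -E "eef|contact"
python3 -m inch '[{"ax":0,"ay":0,"az":0,"x":0,"y":3,"z":0,"hand":1},{"ax":0,"ay":0,"az":0,"x":0,"y":0,"z":0,"hand":1}]' | grep -E "eef|contact"
python3 -m inch '[{"ax":0,"ay":0,"az":0,"x":0,"y":2.5,"z":0,"hand":1},{"ax":0,"ay":0,"az":0,"x":0,"y":0,"z":0,"hand":1}]' | grep -E "eef|contact"
python3 -m inch '[{"ax":0,"ay":0,"az":0,"x":0,"y":2,"z":0,"hand":1},{"ax":0,"ay":0,"az":0,"x":0,"y":0,"z":0,"hand":1}]' | grep -E "eef|contact"
```

```text
eef_pos: [0.5248, 0.2249, 0.1349]
contact_force: [-0.6, 0.2, -0.1]
eef_pos: [0.5239, 0.2247, 0.1298]
contact_force: [0.0, -0.9, 0.1]
eef_pos: [0.5234, 0.2246, 0.1261]
contact_force: [-0.6, -0.7, 0.2]
eef_pos: [0.5239, 0.2247, 0.1241]
contact_force: [0.7, -0.9, 0.5]
eef_pos: [0.5239, 0.2248, 0.124]
contact_force: [-3.7, -1.1, 9.9]
```

Contact at exactly 124.0 mm, so the centre line is 139.0 mm. Now back to the lock knob.

```bash

python3 -m inch '[{"ax":0,"ay":0,"az":0,"x":0,"y":-40,"z":0,"hand":1},{"ax":0,"ay":0,"az":0,"x":0,"y":-40,"z":0,"hand":1},{"ax":0,"ay":0,"az":0,"x":0,"y":-40,"z":0,"hand":1},{"ax":0,"ay":0,"az":0,"x":0,"y":-40,"z":0,"hand":-1},{"ax":0,"ay":0,"az":0,"x":0,"y":-30,"z":0,"hand":-1}]' 60 |grep eef
python3 -m inch '[{"ax":0,"ay":0,"az":0,"x":-26.2,"y":0,"z":-26.1,"hand":-1},{"ax":0,"ay":0,"az":0,"x":-26.2,"y":0,"z":-26.1,"hand":-1},{"ax":0,"ay":0,"az":0,"x":-26.2,"y":0,"z":-26.1,"hand":-1},{"ax":0,"ay":0,"az":0,"x":-26.2,"y":0,"z":-26.1,"hand":-1},{"ax":0,"ay":0,"az":0,"x":-26.2,"y":0,"z":-26.1,"hand":-1}]' |grep eef
python3 -m inch '[{"ax":0,"ay":0,"az":0,"x":-26.2,"y":0,"z":-26.1,"hand":-1},{"ax":0,"ay":0.12,"az":0,"x":0,"y":0,"z":0,"hand":-1},{"ax":0,"ay":0.12,"az":0,"x":0,"y":0,"z":0,"hand":-1},{"ax":0,"ay":0.12,"az":0,"x":0,"y":0,"z":0,"hand":-1},{"ax":0,"ay":0.12,"az":0,"x":0,"y":0,"z":0,"hand":-1}]' |grep eef
python3 -m inch '[{"ax":0,"ay":0.12,"az":0,"x":0,"y":0,"z":0,"hand":-1},{"ax":0,"ay":0.12,"az":0,"x":0,"y":0,"z":0,"hand":-1},{"ax":0,"ay":0.12,"az":0,"x":0,"y":0,"z":0,"hand":-1},{"ax":0,"ay":0.12,"az":0,"x":0,"y":0,"z":0,"hand":-1},{"ax":0,"ay":0.12,"az":0,"x":0,"y":0,"z":0,"hand":-1}]' |grep eef
python3 -m inch '[{"ax":0,"ay":0.12,"az":0,"x":0,"y":0,"z":0,"hand":-1},{"ax":0,"ay":0.12,"az":0,"x":0,"y":0,"z":0,"hand":-1},{"ax":0,"ay":0.12,"az":0,"x":0,"y":0,"z":0,"hand":-1},{"ax":0,"ay":0.12,"az":0,"x":0,"y":0,"z":0,"hand":-1},{"ax":0,"ay":0.12,"az":0,"x":0,"y":0,"z":0,"hand":-1}]' |grep eef
python3 -m inch '[{"ax":0,"ay":0.12,"az":0,"x":0,"y":0,"z":0,"hand":-1},{"ax":0,"ay":0.09,"az":0,"x":0,"y":0,"z":0,"hand":-1},{"ax":0,"ay":0,"az":0,"x":0,"y":0,"z":0,"hand":-1},{"ax":0,"ay":0,"az":0,"x":0,"y":0,"z":0,"hand":-1}]' |grep eef
python3 -c "
from h import *
delta([694,82,207],-.234)"
```

```text
eef_pos: [0.524, 0.2248, 0.3157]
eef_pos: [0.6663, 0.1048, 0.3115]
eef_pos: [0.6938, 0.0818, 0.3108]
eef_pos: [0.6935, 0.0822, 0.3111]
eef_pos: [0.6935, 0.0822, 0.3112]
eef_pos: [0.6936, 0.0822, 0.3113]
t 38.27 pos [693.6  82.2 311.3] xyaw -0.227 ydir [-0.001 -0.    -1.   ] q6 0.20 F [-0.8  0.1 -0.2] open 0.996
 shift xyz [ 5.000e-01  1.043e+02 -1.000e-01]
 rotvec [ 0.     0.007 -0.001]
```

```bash

python3 -m inch '[{"ax":0,"ay":0.007,"az":0,"x":0.5,"y":30,"z":0,"hand":-1},{"ax":0,"ay":0,"az":0,"x":0,"y":35,"z":0,"hand":-1},{"ax":0,"ay":0,"az":0,"x":0,"y":25,"z":0,"hand":-1},{"ax":0,"ay":0,"az":0,"x":0,"y":13,"z":0,"hand":-1},{"ax":0,"ay":0,"az":0,"x":0,"y":0,"z":0,"hand":-1}]' 60 |grep -E "eef|cont"
python3 -m inch '[{"ax":0,"ay":0,"az":0,"x":0,"y":0,"z":0,"hand":-0.5},{"ax":0,"ay":0,"az":0,"x":0,"y":0,"z":0,"hand":0},{"ax":0,"ay":0,"az":0,"x":0,"y":0,"z":0,"hand":0.5},{"ax":0,"ay":0,"az":0,"x":0,"y":0,"z":0,"hand":1},{"ax":0,"ay":0,"az":0,"x":0,"y":0,"z":0,"hand":1}]' 60
python3 -m inch '[{"ax":0,"ay":0,"az":0,"x":0,"y":0,"z":0,"hand":1},{"ax":0,"ay":0,"az":0,"x":0,"y":0,"z":0,"hand":1},{"ax":0,"ay":0,"az":0,"x":0,"y":0,"z":0,"hand":1}]' 60
python3 -c "
from h import *
delta([694,82,207],-.234)"
```

```text
eef_pos: [0.6919, 0.0821, 0.2036]
contact_force: [-0.6, -0.1, -1.6]
time: 39.1
eef_pos: [0.6929, 0.083, 0.2147]
tcp_rot: [-0.702, 0.084, -0.082, 0.702]
contact_force: [-12.7, 1.1, 11.7]
opening: 0.416
time: 39.35
eef_pos: [0.6929, 0.083, 0.2147]
tcp_rot: [-0.702, 0.084, -0.082, 0.702]
contact_force: [-12.0, 2.7, 11.7]
opening: 0.417
t 39.35 pos [692.9  83.  214.7] xyaw -0.235 ydir [-0.003  0.001 -1.   ] q6 0.21 F [-12.    2.7  11.7] open 0.417
 shift xyz [ 1.3  7.7 -0.7]
 rotvec [-0.    -0.001 -0.003]
```

```bash

python3 -m inch '[{"ax":0,"ay":0.06,"az":0,"x":-3,"y":-6,"z":0,"hand":1},{"ax":0,"ay":0.1,"az":0,"x":0,"y":0,"z":0,"hand":1},{"ax":0,"ay":0.1,"az":0,"x":0,"y":0,"z":0,"hand":1},{"ax":0,"ay":0.1,"az":0,"x":0,"y":0,"z":0,"hand":1},{"ax":0,"ay":0.1,"az":0,"x":0,"y":0,"z":0,"hand":1}]' 60 
python3 -m inch '[{"ax":0,"ay":0.1,"az":0,"x":0,"y":0,"z":0,"hand":1},{"ax":0,"ay":0.1,"az":0,"x":0,"y":0,"z":0,"hand":1},{"ax":0,"ay":0.1,"az":0,"x":0,"y":0,"z":0,"hand":1},{"ax":0,"ay":0.1,"az":0,"x":0,"y":0,"z":0,"hand":1},{"ax":0,"ay":0.1,"az":0,"x":0,"y":0,"z":0,"hand":1}]' 60 | grep -E "eef|cont|open"
python3 -m inch '[{"ax":0,"ay":0.1,"az":0,"x":0,"y":0,"z":0,"hand":1},{"ax":0,"ay":0.1,"az":0,"x":0,"y":0,"z":0,"hand":1},{"ax":0,"ay":0.08,"az":0,"x":0,"y":0,"z":0,"hand":1},{"ax":0,"ay":0,"az":0,"x":0,"y":0,"z":0,"hand":1},{"ax":0,"ay":0,"az":0,"x":0,"y":0,"z":0,"hand":1}]' 60 | grep -E "eef|cont|open"
python3 -c "
from h import *
s=get_state();print(s['wrist_torque']);delta([694,82,207],-1.484)"
```

```text
time: 39.77
eef_pos: [0.693, 0.0825, 0.2151]
tcp_rot: [-0.664, 0.24, -0.245, 0.665]
contact_force: [6.2, -0.8, -6.9]
opening: 0.406
eef_pos: [0.6939, 0.0814, 0.2151]
contact_force: [8.8, -3.7, -8.3]
opening: 0.406
eef_pos: [0.6941, 0.0806, 0.2151]
contact_force: [9.0, -5.0, -7.8]
opening: 0.408
[-0.56519538 -1.24275933 -0.10877776]
t 40.60 pos [694.1  80.6 215.1] xyaw -1.477 ydir [ 0.009 -0.003 -1.   ] q6 1.45 F [ 9.  -5.  -7.8] open 0.408
 shift xyz [-1.4  8.1 -0. ]
 rotvec [-0.009  0.007  0.004]
```

```bash

python3 -m inch '[{"ax":0,"ay":0.08,"az":0,"x":0,"y":2,"z":0,"hand":1},{"ax":0,"ay":0,"az":0,"x":0,"y":0,"z":0,"hand":1},{"ax":0,"ay":0,"az":0,"x":0,"y":0,"z":0,"hand":1}]' 60 | grep -E "eef|cont|open"
python3 -c "
from h import *
s=get_state();print(s['wrist_torque']);delta([694,82,207],-1.484)"
python3 -m inch '[{"ax":0,"ay":-0.05,"az":0,"x":0,"y":0,"z":0,"hand":1},{"ax":0,"ay":0,"az":0,"x":0,"y":0,"z":0,"hand":0.2},{"ax":0,"ay":0,"az":0,"x":0,"y":0,"z":0,"hand":-0.3},{"ax":0,"ay":0,"az":0,"x":0,"y":0,"z":0,"hand":-1},{"ax":0,"ay":0,"az":0,"x":0,"y":0,"z":0,"hand":-1}]' 60| grep -E "eef|cont|open"
python3 -m inch '[{"ax":0,"ay":0,"az":0,"x":0,"y":0,"z":0,"hand":-1},{"ax":0,"ay":0,"az":0,"x":0,"y":-20,"z":0,"hand":-1},{"ax":0,"ay":0,"az":0,"x":0,"y":-40,"z":0,"hand":-1},{"ax":0,"ay":0,"az":0,"x":0,"y":-40,"z":0,"hand":-1},{"ax":0,"ay":0,"az":0,"x":0,"y":0,"z":0,"hand":-1}]' 60
python3 -m inch '[{"ax":0,"ay":0,"az":0,"x":0,"y":0,"z":0,"hand":-1},{"ax":0,"ay":0,"az":0,"x":0,"y":0,"z":0,"hand":-1}]' 60
python3 - <<'E'
from h import *
snap('wrist','w12')
delta([547,68,300],.0)
im=cv2.imread('pics/w12.png'); h=cv2.cvtColor(im,cv2.COLOR_BGR2GRAY)
# white pointer line on the knob
c=proj('w12',[.694,.082,.232])[0].astype(int); x0,y0=c-25
roi=h[y0:y0+50,x0:x0+50]; m=(roi>200).astype(np.uint8)
n,l,st,ce=cv2.connectedComponentsWithStats(m); i=1+np.argmax(st[1:,4]); p=np.argwhere(l==i)[:,::-1].astype(np.float32)
print(st[i],cv2.minAreaRect(p),cv2.fitLine(p,cv2.DIST_L2,0,.01,.01).ravel())
E
```

```text
eef_pos: [0.6942, 0.0805, 0.2151]
contact_force: [5.2, -4.6, -3.6]
opening: 0.413
[-0.59038772 -0.9395222   1.27052595]
t 40.85 pos [694.2  80.5 215.1] xyaw -1.550 ydir [ 0.01  -0.006 -1.   ] q6 1.52 F [ 5.2 -4.6 -3.6] open 0.413
 shift xyz [-1.5  8.1 -0.3]
 rotvec [-0.01  -0.066  0.006]
eef_pos: [0.6919, 0.0823, 0.2139]
contact_force: [-0.4, -1.2, -0.4]
opening: 0.813
time: 41.68
eef_pos: [0.6947, 0.0832, 0.3265]
tcp_rot: [-0.511, 0.478, -0.489, 0.521]
contact_force: [-0.2, 0.4, 2.5]
opening: 0.999
time: 41.85
eef_pos: [0.6914, 0.0831, 0.3144]
tcp_rot: [-0.515, 0.483, -0.484, 0.517]
contact_force: [-0.1, 0.4, -0.2]
opening: 0.996
t 41.90 pos [690.8  83.1 312.4] xyaw -1.506 ydir [-0.001  0.    -1.   ] q6 1.48 F [ 0.1 -0.9 -1.2] open 0.999
 shift xyz [   5.7   12.5 -144.5]
 rotvec [ 0.000e+00 -1.506e+00 -1.000e-03]
[ 25   8   4  31 118] ((26.5, 23.0), (30.0, 3.0), 90.0) [9.0808375e-03 9.9995875e-01 2.6576271e+01 2.2576271e+01]
```

The lock reached its stop (torque +1.27 N m, pointer back along the bridge). Going over the crank's hub; I check the crank's angle from a picture by code.

```bash

python3 -m inch '[{"ax":0,"ay":0,"az":0,"x":1.4,"y":0,"z":-36.2,"hand":-0.4},{"ax":0,"ay":0,"az":0,"x":1.4,"y":0,"z":-36.2,"hand":-0.4},{"ax":0,"ay":0,"az":0,"x":1.4,"y":0,"z":-36.2,"hand":-0.4},{"ax":0,"ay":0,"az":0,"x":1.4,"y":0,"z":-36.2,"hand":-0.4},{"ax":0,"ay":-0.121,"az":0,"x":0,"y":0,"z":0,"hand":-0.4}]' 80 |grep eef
python3 -m inch '[{"ax":0,"ay":-0.121,"az":0,"x":0,"y":0,"z":0,"hand":-0.4},{"ax":0,"ay":-0.121,"az":0,"x":0,"y":0,"z":0,"hand":-0.4},{"ax":0,"ay":-0.121,"az":0,"x":0,"y":0,"z":0,"hand":-0.4},{"ax":0,"ay":-0.121,"az":0,"x":0,"y":0,"z":0,"hand":-0.4},{"ax":0,"ay":-0.121,"az":0,"x":0,"y":0,"z":0,"hand":-0.4}]' |grep eef
python3 -m inch '[{"ax":0,"ay":-0.121,"az":0,"x":0,"y":0,"z":0,"hand":-0.4},{"ax":0,"ay":-0.121,"az":0,"x":0,"y":0,"z":0,"hand":-0.4},{"ax":0,"ay":-0.121,"az":0,"x":0,"y":0,"z":0,"hand":-0.4},{"ax":0,"ay":-0.121,"az":0,"x":0,"y":0,"z":0,"hand":-0.4},{"ax":0,"ay":-0.121,"az":0,"x":0,"y":0,"z":0,"hand":-0.4}]' |grep eef
python3 -m inch '[{"ax":0,"ay":0,"az":0,"x":0,"y":0,"z":0,"hand":-0.4},{"ax":0,"ay":0,"az":0,"x":0,"y":0,"z":0,"hand":-0.4}]' |grep eef
python3 - <<'E'
from h import *
snap('wrist','w13')
delta([547,68,213.5],-.175)
im=cv2.imread('pics/w13.png')
c=proj('w13',[.5468,.068,.2207])[0].astype(int); print('hub expected',c)
hsv=cv2.cvtColor(im,cv2.COLOR_BGR2HSV); g=cv2.cvtColor(im,cv2.COLOR_BGR2GRAY)
print('centre hsv',hsv[c[1],c[0]])
m=cv2.inRange(hsv,(90,0,40),(130,90,125)); x0,y0=c-60; 
n,l,st,ce=cv2.connectedComponentsWithStats(m); i=l[c[1],c[0]]; print(st[i]); p=np.argwhere(l==i)[:,::-1].astype(np.float32); print(cv2.minAreaRect(p))
E
```

```text
eef_pos: [0.5402, 0.0683, 0.3085]
eef_pos: [0.5462, 0.068, 0.3107]
eef_pos: [0.5462, 0.068, 0.3106]
eef_pos: [0.5465, 0.0679, 0.3111]
t 43.37 pos [546.6  67.9 311.5] xyaw -0.178 ydir [-0.002  0.    -1.   ] q6 0.12 F [-0.4 -0.3  0.1] open 0.697
 shift xyz [ 0.6 98.   0.2]
 rotvec [ 0.    -0.003 -0.002]
hub expected [280 217]
centre hsv [113  10 102]
[ 262  184   39   93 2925]
((281.0, 230.0), (92.0, 38.0), 90.0)
```

The hub and arm lie centred under the tool (column 281, axis vertical in the picture). Grip and lift.

```bash

python3 -m inch '[{"ax":0,"ay":0,"az":0,"x":0.3,"y":30,"z":0,"hand":-0.4},{"ax":0,"ay":0,"az":0,"x":0,"y":30,"z":0,"hand":-0.4},{"ax":0,"ay":0,"az":0,"x":0,"y":25,"z":0,"hand":-0.4},{"ax":0,"ay":0,"az":0,"x":0,"y":13,"z":0,"hand":-0.3},{"ax":0,"ay":0,"az":0,"x":0,"y":0,"z":0,"hand":-0.1}]' 80 | grep -E "eef|cont"
python3 -m inch '[{"ax":0,"ay":0,"az":0,"x":0,"y":0,"z":0,"hand":0.3},{"ax":0,"ay":0,"az":0,"x":0,"y":0,"z":0,"hand":1},{"ax":0,"ay":0,"az":0,"x":0,"y":0,"z":0,"hand":1},{"ax":0,"ay":0,"az":0,"x":0,"y":0,"z":0,"hand":1},{"ax":0,"ay":0,"az":0,"x":0,"y":0,"z":0,"hand":1}]' 80| grep -E "eef|cont|open"
python3 -m inch '[{"ax":0,"ay":0,"az":0,"x":0,"y":-6,"z":0,"hand":1},{"ax":0,"ay":0,"az":0,"x":0,"y":-8,"z":0,"hand":1},{"ax":0,"ay":0,"az":0,"x":0,"y":-8,"z":0,"hand":1},{"ax":0,"ay":0,"az":0,"x":0,"y":-8,"z":0,"hand":1}]' 80| grep -E "eef|cont|open"
python3 -c "
from h import *
delta([510.4,-176.1,300],-1.31)"
```

```text
eef_pos: [0.545, 0.0679, 0.2104]
contact_force: [0.4, 0.4, 0.1]
eef_pos: [0.547, 0.068, 0.2163]
contact_force: [-6.0, 0.9, 1.1]
opening: 0.313
eef_pos: [0.5482, 0.0677, 0.2467]
contact_force: [0.1, 1.1, -2.3]
opening: 0.311
t 44.53 pos [548.2  67.7 246.7] xyaw -0.175 ydir [ 0.003 -0.    -1.   ] q6 0.11 F [ 0.1  1.1 -2.3] open 0.311
 shift xyz [   5.4  -53.3 -246.6]
 rotvec [-0.002  1.135  0.002]
```

```bash

python3 -m inch '[{"ax":0,"ay":0,"az":0,"x":0,"y":-35,"z":0,"hand":1},{"ax":0,"ay":0,"az":0,"x":0,"y":-20,"z":-20,"hand":1},{"ax":0,"ay":0,"az":0,"x":0.8,"y":0,"z":-32.4,"hand":1},{"ax":0,"ay":0,"az":0,"x":0.8,"y":0,"z":-32.4,"hand":1},{"ax":0,"ay":0,"az":0,"x":0.8,"y":0,"z":-32.4,"hand":1}]' 80 | grep -E "eef|open"
python3 -m inch '[{"ax":0,"ay":0,"az":0,"x":0.8,"y":0,"z":-32.4,"hand":1},{"ax":0,"ay":0,"az":0,"x":0.8,"y":0,"z":-32.4,"hand":1},{"ax":0,"ay":0,"az":0,"x":0.8,"y":0,"z":-32.4,"hand":1},{"ax":0,"ay":0,"az":0,"x":0.8,"y":0,"z":-32.4,"hand":1},{"ax":0,"ay":0.1135,"az":0,"x":0,"y":0,"z":0,"hand":1}]' 80 | grep -E "eef|open"
python3 -m inch '[{"ax":0,"ay":0.1135,"az":0,"x":0,"y":0,"z":0,"hand":1},{"ax":0,"ay":0.1135,"az":0,"x":0,"y":0,"z":0,"hand":1},{"ax":0,"ay":0.1135,"az":0,"x":0,"y":0,"z":0,"hand":1},{"ax":0,"ay":0.1135,"az":0,"x":0,"y":0,"z":0,"hand":1},{"ax":0,"ay":0.1135,"az":0,"x":0,"y":0,"z":0,"hand":1}]' 80 | grep -E "eef|open"
python3 -m inch '[{"ax":0,"ay":0.1135,"az":0,"x":0,"y":0,"z":0,"hand":1},{"ax":0,"ay":0.1135,"az":0,"x":0,"y":0,"z":0,"hand":1},{"ax":0,"ay":0.1135,"az":0,"x":0,"y":0,"z":0,"hand":1},{"ax":0,"ay":0.1135,"az":0,"x":0,"y":0,"z":0,"hand":1},{"ax":0,"ay":0,"az":0,"x":0,"y":0,"z":0,"hand":1}]' 80 | grep -E "eef|open"
python3 -c "
from h import *
delta([510.4,-176.1,60],-1.31)"
```

```text
eef_pos: [0.5301, -0.0493, 0.3031]
opening: 0.315
eef_pos: [0.5098, -0.1819, 0.3022]
opening: 0.314
eef_pos: [0.5106, -0.1768, 0.3021]
opening: 0.318
eef_pos: [0.5106, -0.1767, 0.302]
opening: 0.314
t 46.20 pos [ 510.6 -176.7  302. ] xyaw -1.312 ydir [ 0.003 -0.002 -1.   ] q6 0.79 F [-0.1 -0.4 -2.8] open 0.314
 shift xyz [ -1.3 242.   -0.7]
 rotvec [-0.003 -0.002  0.003]
```

```bash

python3 -m inch '[{"ax":0,"ay":0,"az":0,"x":-0.5,"y":40,"z":-0.7,"hand":1},{"ax":0,"ay":0,"az":0,"x":0,"y":40,"z":0,"hand":1},{"ax":0,"ay":0,"az":0,"x":0,"y":40,"z":0,"hand":1},{"ax":0,"ay":0,"az":0,"x":0,"y":40,"z":0,"hand":1},{"ax":0,"ay":0,"az":0,"x":0,"y":40,"z":0,"hand":1}]' 80 | grep -E "eef|open"
python3 -m inch '[{"ax":0,"ay":0,"az":0,"x":0,"y":25,"z":0,"hand":1},{"ax":0,"ay":0,"az":0,"x":0,"y":20,"z":0,"hand":1},{"ax":0,"ay":0,"az":0,"x":0,"y":9,"z":0,"hand":1},{"ax":0,"ay":0,"az":0,"x":0,"y":0,"z":0,"hand":1},{"ax":0,"ay":0,"az":0,"x":0,"y":0,"z":0,"hand":1}]' 80 | grep -E "eef|open|cont"
python3 -m inch '[{"ax":0,"ay":0,"az":0,"x":0,"y":3,"z":0,"hand":1},{"ax":0,"ay":0,"az":0,"x":0,"y":3,"z":0,"hand":1},{"ax":0,"ay":0,"az":0,"x":0,"y":0,"z":0,"hand":1}]' 80 | grep -E "eef|open|cont"
```

```text
eef_pos: [0.5102, -0.1766, 0.0999]
opening: 0.313
eef_pos: [0.5103, -0.1766, 0.047]
contact_force: [0.4, 0.5, -2.7]
opening: 0.317
eef_pos: [0.5098, -0.1763, 0.0407]
contact_force: [0.1, -0.5, -2.9]
opening: 0.314
```

```bash

python3 -m inch '[{"ax":0,"ay":0,"az":0,"x":0,"y":2,"z":0,"hand":1},{"ax":0,"ay":0,"az":0,"x":0,"y":0,"z":0,"hand":1},{"ax":0,"ay":0,"az":0,"x":0,"y":0,"z":0,"hand":1}]' 80 | grep -E "eef|open|cont"
python3 -m inch '[{"ax":0,"ay":0,"az":0,"x":0,"y":1.5,"z":0,"hand":1},{"ax":0,"ay":0,"az":0,"x":0,"y":0,"z":0,"hand":0.2},{"ax":0,"ay":0,"az":0,"x":0,"y":0,"z":0,"hand":0},{"ax":0,"ay":0,"az":0,"x":0,"y":0,"z":0,"hand":-0.3},{"ax":0,"ay":0,"az":0,"x":0,"y":0,"z":0,"hand":-0.3}]' 40 | grep -E "eef|open|cont"
python3 -m inch '[{"ax":0,"ay":0,"az":0,"x":0,"y":-30,"z":0,"hand":-0.4},{"ax":0,"ay":0,"az":0,"x":0,"y":-40,"z":0,"hand":-0.4},{"ax":0,"ay":0,"az":0,"x":0,"y":-40,"z":0,"hand":-0.4},{"ax":0,"ay":0,"az":0,"x":0,"y":-40,"z":0,"hand":-0.4},{"ax":0,"ay":0,"az":0,"x":0,"y":-40,"z":0,"hand":-0.4}]' 40 | grep -E "eef|open|cont"
python3 -m inch '[{"ax":0,"ay":0,"az":0,"x":0,"y":-40,"z":-30,"hand":-0.4},{"ax":0,"ay":0,"az":0,"x":0,"y":0,"z":-30,"hand":-0.4},{"ax":0,"ay":0,"az":0,"x":0,"y":0,"z":0,"hand":-0.4},{"ax":0,"ay":0,"az":0,"x":0,"y":0,"z":0,"hand":-0.4}]' 40 | grep -E "eef|open|cont"
python3 - <<'E'
from h import *
for n,f in(('wrist','w14'),('side','s14'),('scene','sc14')): snap(n,f)
a=cv2.imread('pics/w14.png');b=cv2.imread('pics/s14.png')[60:310,180:410];c=cv2.imread('pics/sc14.png')[190:350,220:470]
r=cv2.vconcat([cv2.resize(b,(330,359),interpolation=cv2.INTER_CUBIC),cv2.resize(c,(330,211),interpolation=cv2.INTER_CUBIC)])
cv2.imwrite('pics/fin.png',cv2.hconcat([cv2.copyMakeBorder(cv2.resize(a,(460,345)),0,225,0,0,cv2.BORDER_CONSTANT),r]))
E
```

```text
eef_pos: [0.5103, -0.1764, 0.0394]
contact_force: [1.2, 1.4, 4.4]
opening: 0.315
eef_pos: [0.5088, -0.1758, 0.0359]
contact_force: [-0.4, 0.7, -0.2]
opening: 0.652
eef_pos: [0.5086, -0.1757, 0.2276]
contact_force: [0.0, -0.9, 0.3]
opening: 0.698
eef_pos: [0.4553, -0.1903, 0.2598]
contact_force: [0.6, 0.0, 0.2]
opening: 0.699
```

View pics/fin.png

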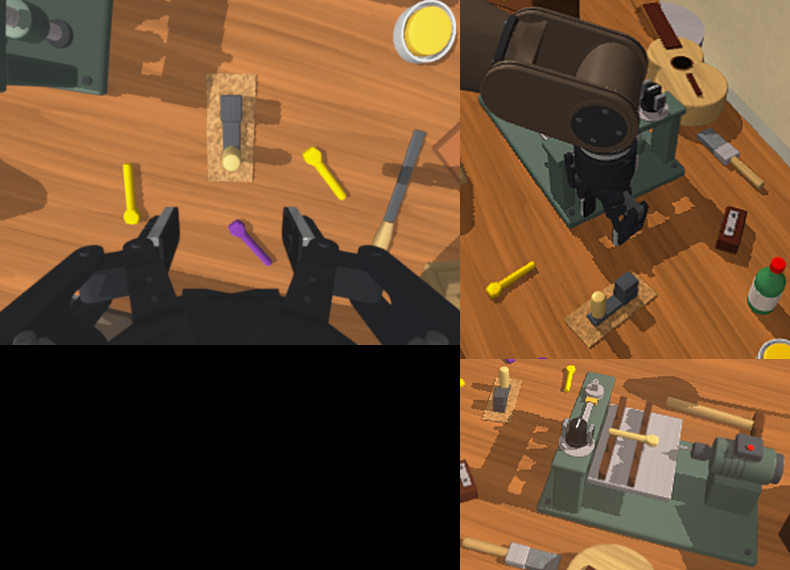

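The crank lies flat along its mat, the lock is on and the peg is in the notches in front of the bit. One number check on the peg, then hand in.

```bash
python3 - <<'E'
from h import *
h=onz('sc14',(365.5,251.4),.139)[:2]*1e3;t=onz('sc14',(335.2,245.4),.139)[:2]*1e3;d=(h-t)/np.linalg.norm(h-t)
m=(h-50*d+t+38*d)/2
print(h,t,np.linalg.norm(h-t),'mid',m)
if np.linalg.norm(m-[607.5,161])<11: print(get_state()['time']); sign_off(); print('signed off')
E
```

```text
[599.53550932 209.42707151] [609.91280644 129.42635962] 80.67095014636169 mid [605.49598197 163.47656535]
48.85
the job is handed in; nothing more can be done
signed off
```

The borer is ready for drilling, and I handed the job in at 48.9 s of the 210 s allowed. I found only one boxwood peg on the bench and left the yellow and purple look-alikes alone.

- **Peg:** it lies in the middle pair of notches with its head towards the drill. My last camera check put the shank middle about 3 mm from the notch point. In that picture the peg measured 81 mm long instead of 88, so that check is only good to about 5 mm.
- **Height:** I released the lock and wound the table up about 4.3 turns with the crank. Touching the table top with the shut fingertips then put the pegs' centre line at 139.0 mm, level with the bit. I did not touch it again after turning the lock back on.
- **Lock:** I turned it back until the torque jumped at its stop. The white pointer on the knob read about 0 rad.
- **Crank:** the last picture shows it lying flat on its mat and along it, the other way round from how it started (the task allows either). The gripper was open and clear of everything.
- **Other tools:** none looked moved in the last pictures.

No check failed. My early picture estimate of the table height was 5 mm lower than the touch measurement, so I used the touch value.

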